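# Third hand at the drilling jig

## Robot

A 7-joint arm with a two-finger parallel gripper is mounted at the origin on the work surface. World frame = base frame: x ahead of the robot, y to its left, z up, the work surface at z = 0. Lengths are in mm, angles in rad, forces in N, time in s.
With the tool pointing down it reaches from about 350 to 900 mm from the base axis. Payload 7.2 kg.
Tool frame: the origin (TCP) lies between the finger pads; the fingertips stand 14 mm ahead of it and the grasp point (between the pads) lies 5 mm behind it (r.tip_reach is the distance from the TCP to the fingertips, in mm); z points along the fingers, y is the direction in which the jaws open and shut (so a half turn about z gives the same grasp; the last joint's range is limited). The gripper opens to 85 mm and grips with 20 to 120 N. Pads are 22 mm wide; open, the fingers measure 114 mm over their backs; the gripper's body (76 mm by 85 mm) begins 54 mm behind the grasp point. The pads swing forward as they close: fully open they stand 13 mm farther back than shut.
Start: joints at [1.225, 0.411, -0.013, 1.596, 0.006, 1.134, -0.082], TCP at [171.388, -601.045, 209.697] pointing down, gripper open.
Joint ranges: [-2.95, 2.95], [-0.29, 1.99], [-1.47, 1.44], [0.14, 2.54], [-1.03, 4.17], [0.13, 1.85], [-2.86, 2.86]. Speed limits (rad/s): [2.39, 2.39, 3.01, 3.01, 3.14, 3.14, 3.14].

## Interface

Orientations are given as a 3x3 rotation matrix whose columns are the frame's x, y, z axes.
In Python, from station import r gives the robot as it stands.
- The arm moves only by the shell command python3 -m jog 'ROWS' [FORCE]. ROWS is JSON, a list of rows, each an object with "rotation": the turn, a rotation vector about the tool's x, y, z in degrees, a list of three; "slide": the shift along the tool's x, y, z in mm, a list of three; "gripper": the closure, from 0 (fully open) to 1 (shut). A call has 1 to 20 rows; each row shifts and turns the pose as measured when the row begins, along the tool's axes as they then stand; what a row does not reach is not made up. A row lasts 1/12 s, in which the tool goes at most 41.7 mm and 7.16 degrees, less where a joint would pass 70% of its speed; a pose out of reach is approached as far as the arm can. A call is refused whole if a number of a shift passes 41.7 or a number of a turn 7.16, either way. A call with a gripper value outside its range is refused whole. The fingers move at their own pace and stop on an object; FORCE is the grip in N (left out, the last holds). Time passes only in rows, so rows that do not move let the fingers close. It gives the time, the measured TCP pose, the force and the opening at its end, in the units of the state.
- r.get_obs(): the state, without advancing time (a new reading comes with each control period).
- r.camera(name): name is "scene" or "top"; returns a dict with "image" (480x640x3 uint8, red, green, blue), "range_z" (480x640 float32, mm along the optical axis (not along the pixel's ray), 0 where there is no reading), "fx", "fy", "cx", "cy" (pixels), "R" (3x3) and "t" (3): a world point X has camera coordinates R X + t. Camera axes: x right, y down, z forward; pixel columns grow to the right and rows downward; lengths in mm; the calibration is good to about 2 mm. A picture is of the moment at which its call begins.
- r.job_done(): hands the job in, once; it reports no verdict.
Trained networks look in the newest picture that a camera, given by its name, has taken for a name from the list of things; names that differ only in an ending like _2 or _b are one class to them, and where a whole thing is asked for, a point or a joint stands for the part that bears it (a point fixed in the world has none). Each returns a list of dicts, best first, with "confidence" (0 to 1); they miss things now and then, are a little off and sometimes report something else, mostly with a low value. They report only what shows in the picture. A call takes as long as a camera call. They do not tell look-alikes from the thing itself.
- r.spot_in(target, camera): "rect" ([left, top, right, bottom] in pixels, round what is visible of it).
The state is a dict: "clock": time; "joint_pos": joint angles; "qd": joint speeds; "effort": joint torques, N m; "ee_pos": TCP position; "tool_rot": TCP orientation; "contact_force": force on the tool from outside, world axes, zero at the start; "ft_torque": the same for the moment, N m; "finger_gap": opening from 0.0 (shut) to 1.0 (fully open).
Only numpy, scipy, OpenCV 4.12 (cv2) and the standard library are available. Lean on these libraries where they do the work, as an engineer would, in place of code of your own. Each camera call takes 0.05 s, during which the arm holds its last target.

## Task

Pick up the pale pine block with the round hole, lay it hole-up across the narrow raised rail of the drilling jig, centred over the rail, and then push it along the rail so that its long side sits flat and square against the sprung aluminium stop plate, gently enough that the plate never bottoms out on its spring. Press with a steady force that keeps the gauge needle in the green (about 8 to 16 N), and finish still pressing: do not let go or back off, because I will clamp the block while you hold it. Leave everything else on the bench where it is.

Things in the scene. Friction and masses are not known exactly. Their poses are not given: they have to be found in the camera images.
- block: The part: pale pine block, 45 mm (its x) by 120 mm (its y) by 40 mm high (z), about 0.14 kg, with a 25 mm round hole straight down through its middle. Origin: centre of its underside. Starts lying flat on the bench, hole axis upright, to the left or right of the jig. It is the same either way round (half turn about z).
- jig: The drilling jig, fixed to the bench: plywood base board 260 (x) x 150 (y) x 15 mm, origin at the centre of its underside. Its x axis runs along the rail towards the stop plate and fence, roughly away from the robot; z up. A wooden fence 150 mm wide crosses it from x = 95 to 113 mm, top at z = 118 mm; the stop plate is in front of it. Place and heading vary.
- gauge (a point): Middle of the green zone on the gauge strip (22 mm wide, 3 mm thick; white, green, red along jig x), which sticks out from the fence top over the stop plate: jig x = 40 to 113, y = 25 to 47, top at z = 121 mm. This point: jig x = 63, y = 36, z = 121 mm. A black needle fixed to the plate moves over the strip, its top at z = 125 mm.
- rail: The narrow raised wooden rail on the jig: 175 mm long (x), 36 mm wide (y), 45 mm high; origin at the centre of its underside, on top of the base board (jig x = -32.5, y = 0, z = 15 mm), axes parallel to the jig's. Its flat top is 60 mm above the bench. It runs from jig x = -120 to +55 mm, ending under the stop plate.
- plate_face (a point): Centre of the front face (towards the robot) of the sprung stop plate, against which the block is pressed. The plate is aluminium, 12 mm thick (x), 90 mm wide (y), 42 mm high, upright across the rail, its lower edge 2 mm above the rail top. Unpressed this point lies at jig x = 45, y = 0, z = 83 mm. Axes parallel to the jig's; the plate slides along jig +x only.
- stop_plate (a joint): How far the stop plate is pushed in along jig +x, in m: 0 unpressed, 0.024 at its hard end. A spring of 1 N per mm pushes it back, so 0.012 means 12 N. The needle stands in the green from 0.008 to 0.016, in the white below and in the red above.
- offcut: Bystander: dark brown wood offcut without a hole, 45 x 100 x 35 mm (x, y, z), origin at the centre of its underside. It lies on the other side of the jig from the block.
- steel_block: Bystander: dark steel setup block with five holes, 50 x 75 x 25 mm, origin at the centre of its underside.
- glue: Bystander: white glue bottle with an orange cap, 60 mm in diameter, 170 mm tall, origin at the centre of its foot.
- screwdriver: Bystander: screwdriver lying on the bench.
- brush: Bystander: bench brush lying on the bench.
- ply: Bystander: piece of plywood, 120 x 90 x 12 mm, lying flat, origin at the centre of its underside.
- clamp: Bystander: steel bar clamp with a red handle, about 340 mm long, lying beyond the jig.
Mind the look-alikes: they are no part of the job. Leave any red or yellow look-alike of the block alone.

How it is judged:
By the outcome, as a careful person would: the job done as asked, in the order asked, and still so for the second after the job is handed in, while the arm keeps its last pose, push and grip.
It also fails if it takes over 66 s, if anything falls off the work surface, if the arm or the gripper's body presses on something with over 40 N, if the wrist force passes 120 N, or if a joint passes its speed limit or range.

## Working session

There is one attempt and no reset: what is moved stays moved. The work goes in short steps, Python scripts to look and compute and a shell command to move; the robot and the scene stay as the last step left them, time stands still between calls to the robot, and variables do not carry over. Pictures are saved under pics/ and viewed, and the job is handed in when it is done.

```bash
mkdir -p pics; ls
python3 - <<'E'
from station import r
import cv2
for n in("scene","top"):
    c=r.camera(n); cv2.imwrite(f"pics/{n}0.png",c["image"][:,:,::-1])
    print(n,c["fx"],c["cx"],c["cy"],c["R"],c["t"])
    for t in("block","jig","rail","stop_plate","gauge","offcut","steel_block"):
        print(t,[(d["rect"],round(d["confidence"],2)) for d in r.spot_in(t,n)][:4])
print(r.get_obs())
E
```

```text
pics
scene 575.9727205874818 311.58490150667996 230.35649646246475 [[ 0.18094586  0.98345595  0.00854332]
 [ 0.63452987 -0.1101013  -0.76501604]
 [-0.75141895  0.14384748 -0.64395455]] [ -92.58517075 -234.43211218 1857.41819962]
block [([366.7, 199.0, 412.9, 227.3], 0.96), ([366.8, 266.6, 416.0, 314.3], 0.93), ([381.4, 231.3, 431.2, 259.4], 0.91), ([384.9, 161.1, 415.0, 194.1], 0.77)]
jig [([257.4, 227.6, 347.2, 317.9], 0.88)]
rail [([281.2, 227.4, 306.9, 260.9], 0.93)]
stop_plate [([288.0, 243.9, 330.7, 294.9], 0.68)]
gauge [([257.0, 228.4, 351.0, 320.0], 0.86)]
offcut [([168.6, 235.8, 208.7, 263.0], 0.75)]
steel_block [([431.8, 272.4, 466.9, 301.4], 0.78)]
top 469.9264665802446 325.3739506693645 237.09009473187717 [[ 0.00774494 -0.99994298  0.00735218]
 [-0.99351256 -0.00852893 -0.11340215]
 [ 0.11345839 -0.00642619 -0.99352197]] [  -8.07823984  519.33856312 1283.9713711 ]
block [([176.7, 336.6, 223.2, 379.0], 0.8), ([208.8, 234.9, 253.8, 252.9], 0.72), ([211.5, 284.3, 257.5, 312.8], 0.7), ([245.8, 169.2, 282.8, 212.4], 0.56)]
jig [([306.0, 178.4, 368.4, 278.7], 0.56)]
rail [([328.
[... 369 characters left out ...]
 1.13428945, -0.08214976]), 'qd': array([ 0.00073602,  0.0017896 , -0.00084387, -0.00032655,  0.00011491,
        0.00183131,  0.00046073]), 'effort': array([-8.21513113e-04, -6.00341392e+01,  6.80538509e-01, -2.99729812e+01,
        1.39356806e-02,  1.62181641e-03, -3.59028229e-05]), 'ee_pos': array([ 171.4331004 , -601.04733161,  209.7382247 ]), 'tool_rot': array([[ 9.61636009e-01,  2.74328601e-01,  6.52221162e-05],
       [ 2.74328606e-01, -9.61636006e-01, -9.12801724e-05],
       [ 3.76791733e-05,  1.05670593e-04, -9.99999994e-01]]), 'contact_force': array([-0.10566719, -0.06287384,  0.45156005]), 'ft_torque': array([0.00338366, 0.02889674, 0.00599603]), 'finger_gap': 0.9998806209177092}
```

View pics/scene0.png

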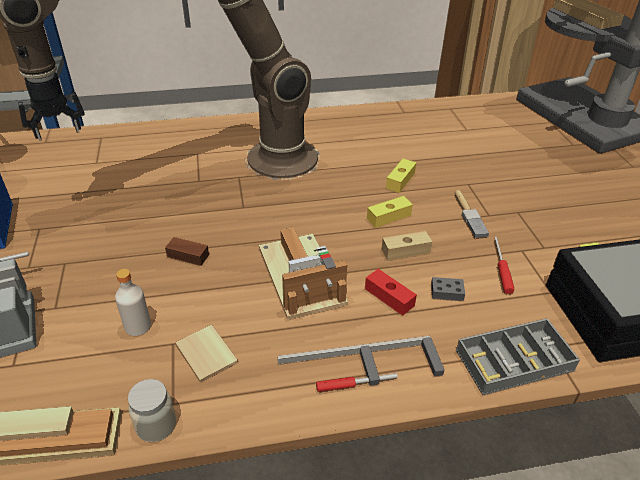

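View pics/top0.png

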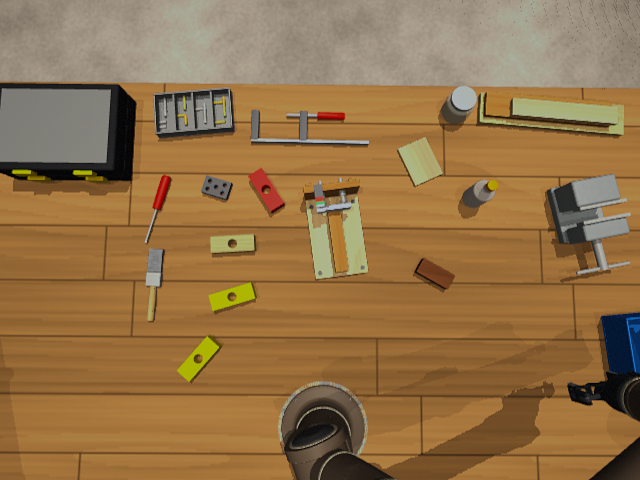

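```bash
cat > h.py <<'E'
from station import r
import cv2, numpy as np
def cloud(n):
    c=r.camera(n); z=c["range_z"]; v,u=np.mgrid[:480,:640]
    P=np.stack([(u-c["cx"])/c["fx"]*z,(v-c["cy"])/c["fy"]*z,z],-1)
    W=(P-c["t"])@c["R"]
    W[z==0]=np.nan
    return c,W
def crop(c,b,k,f):
    cv2.imwrite(f,cv2.resize(c["image"][b[1]:b[3],b[0]:b[2],::-1],None,fx=k,fy=k,interpolation=cv2.INTER_CUBIC))
def rect(pts):
    (cx,cy),(w,h),a=cv2.minAreaRect(pts.astype(np.float32))
    return (round(cx,1),round(cy,1)),(round(w,1),round(h,1)),round(a,1)
def sel(W,b,z0,z1):
    w=W[b[1]:b[3],b[0]:b[2]].reshape(-1,3); return w[(w[:,2]>z0)&(w[:,2]<z1)]
E
python3 - <<'E'
from h import *
c,W=cloud("top"); crop(c,(190,160,390,290),4,"pics/t1.png")
s,V=cloud("scene"); crop(s,(240,210,450,330),3.8,"pics/s1.png")
for nm,M,b in(("top",W,(200,225,265,262)),("scene",V,(372,225,440,268))):
    p=sel(M,b,33,48); print(nm,"block",len(p),rect(p[:,:2]),np.median(p[:,2]), np.median(sel(M,b,-10,10)[:,2]))
for nm,M,b in(("top",W,(300,175,375,285)),("scene",V,(250,220,355,325))):
    for lab,z0,z1 in(("board",9,22),("rail",54,66),("fence",112,119.5),("platetop",100,107)):
        p=sel(M,b,z0,z1)
        if len(p)>5: print(nm,lab,len(p),rect(p[:,:2]),np.median(p,0).round(1))
E
```

```text
top block 655 ((498.2, 254.9), (45.6, 121.3), 4.0) 39.89347811078034 0.16162107218965835
scene block 602 ((499.2, 253.3), (54.8, 125.6), 5.0) 39.87087863797786 0.45634629776303615
top board 2964 ((548.8, -26.6), (276.3, 159.2), 8.2) [515.6 -25.9  15.1]
top rail 820 ((547.6, -57.1), (229.5, 142.5), 22.9) [506.  -38.   59.7]
top fence 291 ((617.8, -21.9), (72.5, 149.2), 8.6) [642.3 -11.9 117.2]
top platetop 130 ((611.1, -23.6), (51.7, 145.2), 8.1) [594.4 -36.2 103.9]
scene board 1718 ((543.7, -34.9), (265.5, 150.9), 7.9) [512.8 -71.7  15.3]
scene rail 672 ((546.8, -33.8), (256.9, 149.7), 8.0) [511.8 -40.7  60.1]
scene fence 376 ((622.1, -24.6), (79.9, 149.9), 12.6) [648.5 -23.2 117.6]
scene platetop 276 ((621.6, -23.1), (75.3, 148.1), 8.1) [643.6 -29.6 103.8]
```

View pics/t1.png

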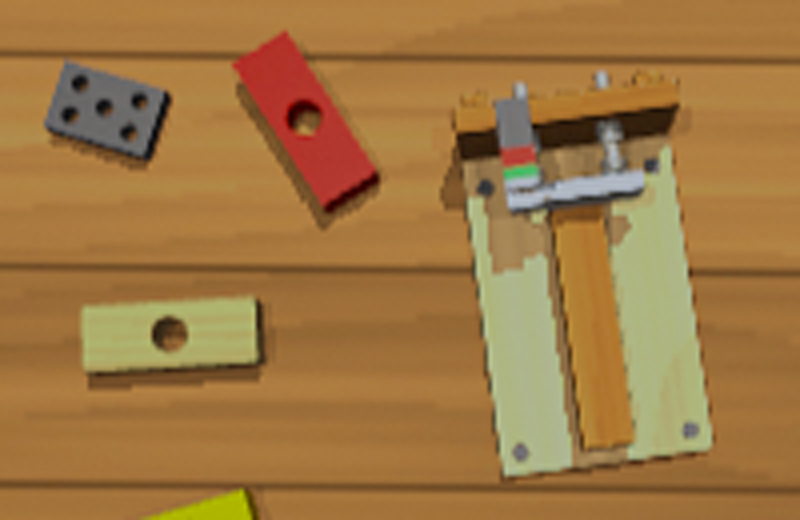

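View pics/s1.png

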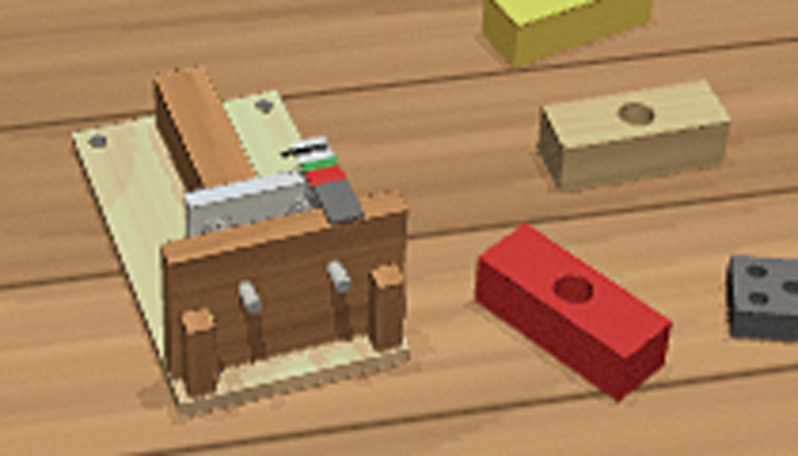

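The candidates in the top view are the pale block (232,244), two yellow blocks (232,297) and (199,358), and a red block (266,190). The enlarged crop shows that the block at (232,244), or (407,245) in the scene view, is pale pine with a round hole, so that's the one I want. The others are coloured look-alikes. Next I'll refine the jig pose.

```bash
cat >> h.py <<'E'
def plan(p,phi,n,o=None):
    o=r.get_obs(); R=o["tool_rot"]; f=np.degrees(np.arctan2(R[1,0],R[0,0]))
    d=np.array(p)-o["ee_pos"]; dphi=(phi-f+180)%360-180
    print("phi",round(f,1),"d",d.round(1),"dphi",round(dphi,2),"per row mm",np.linalg.norm(d)/n, "j",o["joint_pos"].round(2))
    for i in range(n):
        a=np.radians(f+dphi*i/n); w=d/n
        print([round(-dphi/n,1)],[round(w[0]*np.cos(a)+w[1]*np.sin(a),1),round(w[0]*np.sin(a)-w[1]*np.cos(a),1),round(-w[2],1)])
E
python3 - <<'E'
from h import *
for nm,b in(("top",(300,175,375,285)),("scene",(250,220,355,325))):
    c,W=cloud(nm)
    a=np.radians(8); X=np.array([np.cos(a),np.sin(a)]);Y=np.array([-X[1],X[0]])
    p=sel(W,b,57,63); q=p[:,:2]-[544,-32]; x=q@X;y=q@Y
    m=(abs(y)<30)&(x<35)&(x>-125); x,y=x[m],y[m]
    xs=np.arange(-115,30,12); 
    L=[];
    for k in xs:
        t=y[(x>=k)&(x<k+12)]
        if len(t)>5:L.append((k+6,t.min(),t.max()))
    L=np.array(L); print(nm,"rail x min",x.min(),"edges",np.median(L[:,1]),np.median(L[:,2]),"slope deg",[np.degrees(np.polyfit(L[:,0],L[:,j],1)[0]).round(2) for j in(1,2)])
    p=sel(W,b,13,17); q=p[:,:2]-[544,-32]; x=q@X;y=q@Y
    print("board",np.percentile(x,[.5,99.5]),np.percentile(y,[.5,99.5]))
    p=sel(W,b,116,119); q=p[:,:2]-[544,-32]; x=q@X;y=q@Y;m=x>80
    print("fence",np.percentile(x[m],[2,98]),np.percentile(y[m],[1,99]))
    p=sel(W,b,102,106); q=p[:,:2]-[544,-32]; x=q@X;y=q@Y;m=(x<75)
    print("plate",np.percentile(x[m],[2,98]),np.percentile(y[m],[1,99]))
print("tip",r.tip_reach)
plan((498.5,254,200),94,22)
E
```

```text
top rail x min -122.60197885160329 edges -17.34200220611456 17.264075660762217 slope deg [np.float64(0.32), np.float64(-0.12)]
board [-131.80929908   92.03700133] [-74.16812958  74.24062969]
fence [ 88.94437473 109.63857428] [-70.23751988  74.40152789]
plate [42.12274422 53.57828019] [-43.57106089  24.2200418 ]
scene rail x min -122.66091500634424 edges -19.374364472205137 15.426868442398096 slope deg [np.float64(0.62), np.float64(0.51)]
board [-129.74065051  130.43391011] [-76.79827428  71.68556551]
fence [ 90.45547207 114.47321877] [-75.24445072  70.47205126]
plate [42.84238603 58.95524673] [-46.00304293  28.35117508]
tip 14.0
phi 15.9 d [327.1 855.1  -9.7] dphi 78.09 per row mm 41.616121389675236 j [ 1.22  0.41 -0.01  1.6   0.01  1.13 -0.08]
[np.float64(-3.5)] [np.float64(25.0), np.float64(-33.3), np.float64(0.4)]
[np.float64(-3.5)] [np.float64(27.0), np.float64(-31.7), np.float64(0.4)]
[np.float64(-3.5)] [np.float64(28.9), np.float64(-30.0), np.float64(0.4)]
[np.float64(-3.5)] [np.float64(30.7), np.float64(-28.1), np.float64(0.4)]
[np.float64(-3.5)] [np.float64(32.4), np.float64(
[... 568 characters left out ...]
oat64(40.9), np.float64(-7.6), np.float64(0.4)]
[np.float64(-3.5)] [np.float64(41.3), np.float64(-5.1), np.float64(0.4)]
[np.float64(-3.5)] [np.float64(41.5), np.float64(-2.5), np.float64(0.4)]
[np.float64(-3.5)] [np.float64(41.6), np.float64(0.1), np.float64(0.4)]
[np.float64(-3.5)] [np.float64(41.5), np.float64(2.6), np.float64(0.4)]
[np.float64(-3.5)] [np.float64(41.3), np.float64(5.2), np.float64(0.4)]
[np.float64(-3.5)] [np.float64(40.9), np.float64(7.8), np.float64(0.4)]
[np.float64(-3.5)] [np.float64(40.3), np.float64(10.3), np.float64(0.4)]
[np.float64(-3.5)] [np.float64(39.6), np.float64(12.7), np.float64(0.4)]
[np.float64(-3.5)] [np.float64(38.7), np.float64(15.2), np.float64(0.4)]
```

```bash
python3 -m jog '[{"rotation":[0,0,-3.5],"slide":[25,-33,0],"gripper":0},{"rotation":[0,0,-3.5],"slide":[27,-31.5,0],"gripper":0},{"rotation":[0,0,-3.5],"slide":[29,-30,0],"gripper":0},{"rotation":[0,0,-3.5],"slide":[30.5,-28,0],"gripper":0},{"rotation":[0,0,-3.5],"slide":[32.5,-26,0],"gripper":0},{"rotation":[0,0,-3.5],"slide":[34,-24,0],"gripper":0},{"rotation":[0,0,-3.5],"slide":[35,-22,0],"gripper":0},{"rotation":[0,0,-3.5],"slide":[36.5,-19.5,0],"gripper":0},{"rotation":[0,0,-3.5],"slide":[38,-17.5,0],"gripper":0},{"rotation":[0,0,-3.5],"slide":[38.5,-15,0],"gripper":0},{"rotation":[0,0,-3.5],"slide":[39.5,-12.5,0],"gripper":0},{"rotation":[0,0,-3.5],"slide":[40,-10,0],"gripper":0}]'
python3 - <<'E'
from h import *
plan((498.5,254,170),94,15)
E
```

```text
clock: 2.0
ee_pos: [344.3, -137.0, 206.9]
tool_rot: [[0.516, 0.857, 0.0], [0.857, -0.516, -0.01], [-0.008, 0.006, -1.0]]
contact_force: [1.1, -0.1, 0.9]
finger_gap: 1.0
phi 59.0 d [154.2 391.  -36.9] dphi 35.04 per row mm 28.128543572076694 j [ 0.74 -0.01 -0.49  2.13  0.01  1.01 -0.29]
[np.float64(-2.3)] [np.float64(27.6), np.float64(-4.6), np.float64(2.5)]
[np.float64(-2.3)] [np.float64(27.8), np.float64(-3.5), np.float64(2.5)]
[np.float64(-2.3)] [np.float64(27.9), np.float64(-2.4), np.float64(2.5)]
[np.float64(-2.3)] [np.float64(28.0), np.float64(-1.2), np.float64(2.5)]
[np.float64(-2.3)] [np.float64(28.0), np.float64(-0.1), np.float64(2.5)]
[np.float64(-2.3)] [np.float64(28.0), np.float64(1.1), np.float64(2.5)]
[np.float64(-2.3)] [np.float64(27.9), np.float64(2.2), np.float64(2.5)]
[np.float64(-2.3)] [np.float64(27.8), np.float64(3.3), np.float64(2.5)]
[np.float64(-2.3)] [np.float64(27.7), np.float64(4.5), np.float64(2.5)]
[np.float64(-2.3)] [np.float64(27.5), np.float64(5.6), np.float64(2.5)]
[np.float64(-2.3)] [np.float64(27.2), np.float64(6.7), np.float64(2.5)]
[np.float64(-2.3)] [np.float64(26.9), np.float64(7.8), np.float64(2.5)]
[np.float64(-2.3)] [np.float64(26.6), np.float64(8.9), np.float64(2.5)]
[np.float64(-2.3)] [np.float64(26.2), np.float64(10.0), np.float64(2.5)]
[np.float64(-2.3)] [np.float64(25.8), np.float64(11.0), np.float64(2.5)]
```

```bash
python3 -m jog '[{"rotation":[0,0,-2.3],"slide":[27.6,-4.6,2.5],"gripper":0},{"rotation":[0,0,-2.3],"slide":[27.8,-3.5,2.5],"gripper":0},{"rotation":[0,0,-2.3],"slide":[27.9,-2.4,2.5],"gripper":0},{"rotation":[0,0,-2.3],"slide":[28,-1.2,2.5],"gripper":0},{"rotation":[0,0,-2.3],"slide":[28,0,2.5],"gripper":0},{"rotation":[0,0,-2.3],"slide":[28,1,2.5],"gripper":0},{"rotation":[0,0,-2.3],"slide":[28,2,2.5],"gripper":0},{"rotation":[0,0,-2.3],"slide":[27.8,3.3,2.5],"gripper":0},{"rotation":[0,0,-2.3],"slide":[27.7,4.5,2.5],"gripper":0},{"rotation":[0,0,-2.3],"slide":[27.5,5.6,2.5],"gripper":0},{"rotation":[0,0,-2.3],"slide":[27,6.7,2.5],"gripper":0},{"rotation":[0,0,-2.3],"slide":[27,7.8,2.5],"gripper":0},{"rotation":[0,0,-2.3],"slide":[26.6,9,2.5],"gripper":0},{"rotation":[0,0,-2.3],"slide":[26,10,2.5],"gripper":0},{"rotation":[0,0,-2.3],"slide":[26,11,2.5],"gripper":0},{"rotation":[0,0,0],"slide":[0,0,0],"gripper":0}]'
python3 - <<'E'
from h import *
plan((498.5,254,80),94,4)
print(r.get_obs()["tool_rot"].round(4))
E
```

```text
clock: 3.33
ee_pos: [501.3, 284.0, 167.5]
tool_rot: [[-0.098, 0.995, 0.014], [0.995, 0.099, -0.011], [-0.013, 0.013, -1.0]]
contact_force: [-0.4, 0.3, 0.3]
finger_gap: 0.998
phi 95.6 d [ -2.8 -30.  -87.5] dphi -1.65 per row mm 23.142896279250373 j [-0.02  0.48 -0.8   1.73  0.41  1.09 -0.86]
[np.float64(0.4)] [np.float64(-7.4), np.float64(-1.4), np.float64(21.9)]
[np.float64(0.4)] [np.float64(-7.4), np.float64(-1.4), np.float64(21.9)]
[np.float64(0.4)] [np.float64(-7.4), np.float64(-1.3), np.float64(21.9)]
[np.float64(0.4)] [np.float64(-7.4), np.float64(-1.3), np.float64(21.9)]
[[-0.0984  0.995   0.0142]
 [ 0.9951  0.0986 -0.0112]
 [-0.0125  0.0131 -0.9998]]
```

```bash
cat >> h.py <<'E'
from scipy.spatial.transform import Rotation as Ro
def err(p,phi):
    o=r.get_obs(); R=o["tool_rot"]; a=np.radians(phi); c,s=np.cos(a),np.sin(a)
    D=np.array([[c,s,0],[s,-c,0],[0,0,-1]])
    print("tool slide",(R.T@(np.array(p)-o["ee_pos"])).round(1),"rot deg",np.degrees(Ro.from_matrix(R.T@D).as_rotvec()).round(2),
      "| pos",o["ee_pos"].round(1),"F",o["contact_force"].round(1),"gap",round(o["finger_gap"],3),"t",round(o["clock"],2),"j",o["joint_pos"].round(2))
E
python3 -c "
from h import *
err((498.5,254,80),94)"
```

```text
tool slide [-28.4  -6.9  87.8] rot deg [0.76 0.71 1.65] | pos [501.3 284.  167.5] F [-0.4  0.3  0.3] gap 0.998 t 3.33 j [-0.02  0.48 -0.8   1.73  0.41  1.09 -0.86]
```

```bash
python3 -m jog '[{"rotation":[0.3,0.3,0.6],"slide":[-10,-2.5,22],"gripper":0},{"rotation":[0.2,0.2,0.5],"slide":[-9,-2.2,22],"gripper":0},{"rotation":[0.2,0.2,0.5],"slide":[-9,-2.2,22],"gripper":0},{"rotation":[0,0,0],"slide":[0,0,18],"gripper":0},{"rotation":[0,0,0],"slide":[0,0,0],"gripper":0}]'
python3 - <<'E'
from h import *
c,W=cloud("top"); crop(c,(180,190,310,290),6,"pics/t2.png")
c,W=cloud("scene"); crop(c,(340,150,470,280),4.5,"pics/s2.png")
err((498.5,254,80),94)
E
```

```text
clock: 3.75
ee_pos: [497.9, 257.1, 81.6]
tool_rot: [[-0.072, 0.997, 0.002], [0.997, 0.072, 0.003], [0.003, 0.003, -1.0]]
contact_force: [-0.8, -0.4, -0.8]
finger_gap: 1.001
tool slide [-4.4 -1.1  4.5] rot deg [ 0.33 -0.27  0.15] | pos [499.2 258.4  84.5] F [ 0.1  0.5 -0.4] gap 1.002 t 3.85 j [-0.01  0.56 -0.75  1.85  0.47  0.91 -0.9 ]
```

View pics/t2.png

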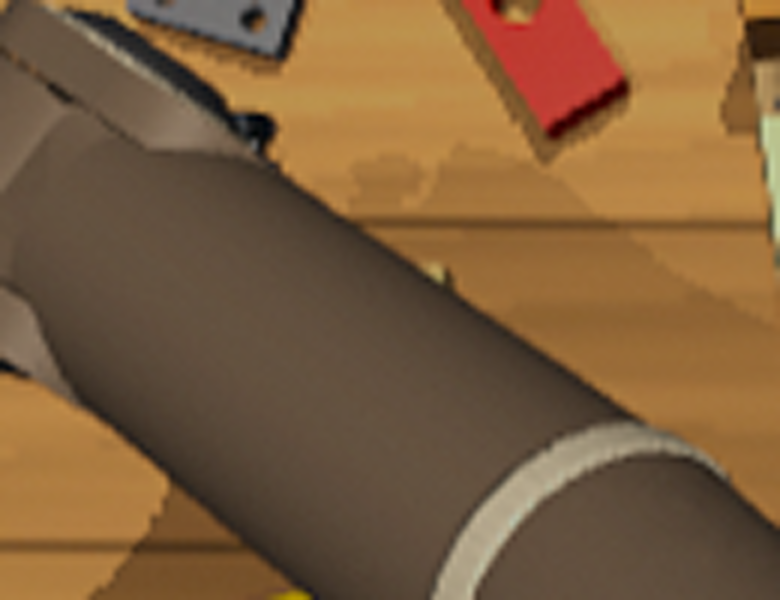

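View pics/s2.png

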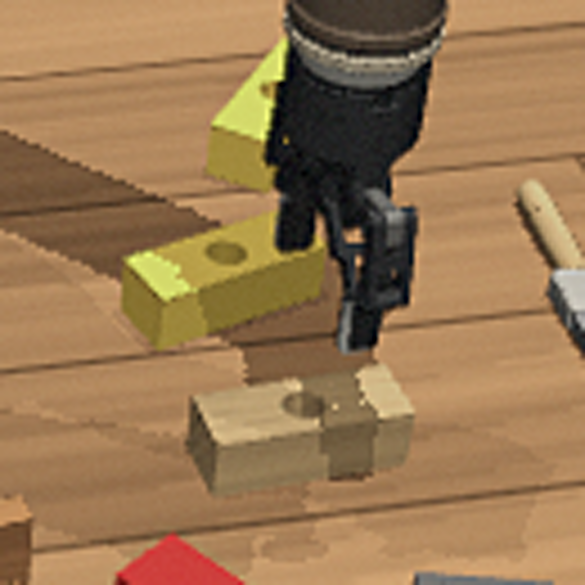

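Run:
```python
from h import *
c,W=cloud("scene")
p=sel(W,(405,195,440,230),60,135)
p=p[(p[:,0]>525)&(p[:,0]<620)]
for z in range(75,135,8):
    q=p[(p[:,2]>=z)&(p[:,2]<z+8)]
    if len(q): print(z,len(q),q[:,:2].min(0).round(),q[:,:2].max(0).round())
err((498.5,254,30),94)
```

```text
115 3 [544. 251.] [549. 273.]
123 18 [544. 249.] [555. 266.]
131 11 [543. 249.] [557. 268.]
tool slide [-5.6 -2.  55.4] rot deg [ 0.43 -0.33  0.18] | pos [499.7 259.3  85.4] F [-0.3 -0.  -0.2] gap 1.0 t 3.9 j [-0.01  0.56 -0.75  1.85  0.47  0.91 -0.9 ]
```

```bash
python3 -m jog '[{"rotation":[0.3,-0.2,0.1],"slide":[-3,-1,20],"gripper":0},{"rotation":[0,0,0],"slide":[-1.5,-0.5,20],"gripper":0},{"rotation":[0,0,0],"slide":[0,0,16],"gripper":0},{"rotation":[0,0,0],"slide":[0,0,0],"gripper":0},{"rotation":[0,0,0],"slide":[0,0,0],"gripper":0}]'
python3 -c "
from h import *
err((498.5,254,22),94)"
```

```text
clock: 4.32
ee_pos: [504.5, 259.4, 37.0]
tool_rot: [[-0.071, 0.997, 0.015], [0.997, 0.071, 0.009], [0.008, 0.016, -1.0]]
contact_force: [0.7, 0.9, 0.5]
finger_gap: 1.001
tool slide [-5.1 -6.6 14.8] rot deg [ 0.91 -0.44  0.07] | pos [504.5 259.4  37. ] F [0.7 0.9 0.5] gap 1.001 t 4.32 j [-0.04  0.62 -0.7   1.88  0.54  0.82 -0.95]
```

```bash
python3 -m jog '[{"rotation":[0.6,-0.4,0],"slide":[-4,-5,8],"gripper":0},{"rotation":[0.3,0,0],"slide":[-3,-4,6],"gripper":0},{"rotation":[0,0,0],"slide":[-1,-1,3],"gripper":0},{"rotation":[0,0,0],"slide":[0,0,0],"gripper":0}]'
python3 -c "
from h import *
err((498.5,254,22),94)"
```

```text
clock: 4.65
ee_pos: [496.8, 251.8, 23.1]
tool_rot: [[-0.071, 0.997, 0.005], [0.997, 0.071, 0.003], [0.002, 0.005, -1.0]]
contact_force: [0.1, 0.0, 0.2]
finger_gap: 0.998
tool slide [2.1 1.9 1.1] rot deg [ 0.27 -0.13  0.07] | pos [496.8 251.8  23.1] F [0.1 0.  0.2] gap 0.998 t 4.65 j [-0.04  0.63 -0.69  1.9   0.55  0.8  -0.96]
```

```bash
python3 -m jog '[{"rotation":[0.2,0,0],"slide":[1.5,1.5,1],"gripper":0},{"rotation":[0,0,0],"slide":[0,0,0],"gripper":1},{"rotation":[0,0,0],"slide":[0,0,0],"gripper":1},{"rotation":[0,0,0],"slide":[0,0,0],"gripper":1},{"rotation":[0,0,0],"slide":[0,0,0],"gripper":1},{"rotation":[0,0,0],"slide":[0,0,0],"gripper":1},{"rotation":[0,0,0],"slide":[0,0,0],"gripper":1},{"rotation":[0,0,0],"slide":[0,0,0],"gripper":1}]' 40
python3 -c "
from h import *
err((498.5,254,130),94)"
```

```text
clock: 5.32
ee_pos: [499.1, 254.0, 23.2]
tool_rot: [[-0.071, 0.997, 0.002], [0.997, 0.071, 0.003], [0.003, 0.003, -1.0]]
contact_force: [1.1, -0.0, 0.5]
finger_gap: 0.007
tool slide [   0.3   -0.3 -106.8] rot deg [ 0.14 -0.17  0.06] | pos [499.1 254.   23.2] F [ 1.1 -0.   0.5] gap 0.007 t 5.32 j [-0.05  0.64 -0.69  1.89  0.55  0.81 -0.96]
```

The fingers closed fully, so they missed the block. I'll take a picture to see why.

Run:
```python
from h import *
c,W=cloud("scene"); crop(c,(340,150,470,280),4.5,"pics/s3.png")
```

```text
(no output)
```

View pics/s3.png

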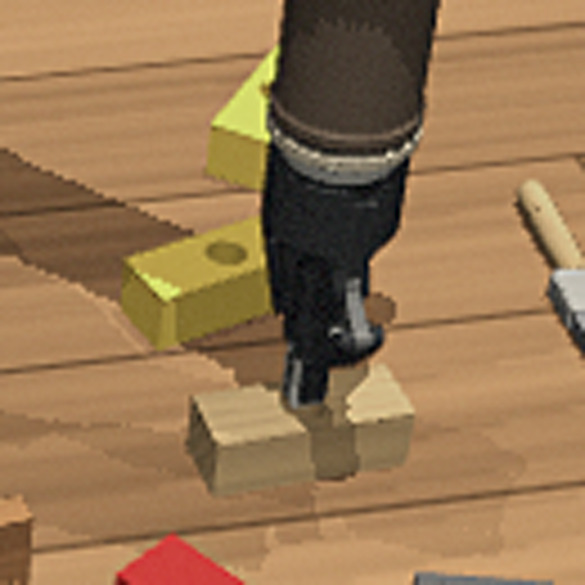

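Run:
```python
from h import *
c,W=cloud("scene")
b=(395,195,425,245)
w=W[b[1]:b[3],b[0]:b[2]]; im=c["image"][b[1]:b[3],b[0]:b[2]]
dark=im.sum(-1)<200
for i in range(20,50,2):
    q=w[i][dark[i]]
    if len(q): print(b[1]+i,len(q),np.nanmedian(q,0).round(), np.nanmin(q[:,2]).round())
# old block top
p=sel(W,(372,225,440,268),33,48); print(rect(p[:,:2]),np.median(p[:,2]))
err((498.5,254,130),94)
```

```text
215 19 [521. 241. 140.] 100.0
217 17 [516. 239. 131.] 93.0
219 16 [519. 242. 127.] 92.0
221 17 [515. 249. 115.] -3.0
223 14 [516. 246. 111.] 93.0
225 18 [509. 244.  99.] -2.0
227 19 [551. 245. 126.] 92.0
229 18 [541. 243. 110.] 3.0
231 13 [530. 246.  95.] -2.0
233 8 [511. 249.  73.] 62.0
235 8 [513. 250.  67.] 58.0
237 7 [513. 249.  60.] 52.0
239 3 [513. 250.  54.] 42.0
241 1 [499. 265.  33.] 33.0
((500.2, 252.6), (54.3, 124.4), 5.1) 39.70454231482639
tool slide [   0.3   -0.3 -106.8] rot deg [ 0.15 -0.18  0.06] | pos [499.1 254.1  23.2] F [-0.3  0.5  0.2] gap 0.003 t 5.42 j [-0.05  0.64 -0.69  1.89  0.55  0.81 -0.96]
```

The depth readings and the picture both put the closed tips at about z = 44 mm, just above the block, with the TCP reported at z = 23. So the fingertips stand about 35 mm farther back than stated, with almost no contact force. I'll open, go lower in small steps, and check against images and force.

```bash
python3 -m jog '[{"rotation":[0,0,0],"slide":[0,0,-6],"gripper":0},{"rotation":[0,0,0],"slide":[0,0,0],"gripper":0},{"rotation":[0,0,0],"slide":[0,0,0],"gripper":0},{"rotation":[0,0,0],"slide":[0,0,0],"gripper":0},{"rotation":[0,0,0],"slide":[0,0,0],"gripper":0},{"rotation":[0,0,0],"slide":[0,0,0],"gripper":0}]'
python3 - <<'E'
from h import *
err((498.5,254,10),94)
c,W=cloud("scene"); crop(c,(340,150,470,280),4.5,"pics/s4.png")
p=sel(W,(395,195,440,262),42,135)
p=p[(p[:,0]>525)&(p[:,0]<620)]
for z in range(45,135,8):
    q=p[(p[:,2]>=z)&(p[:,2]<z+8)]
    if len(q): print(z,len(q),q[:,:2].min(0).round(),q[:,:2].max(0).round())
E
```

```text
clock: 5.92
ee_pos: [499.2, 254.1, 30.1]
tool_rot: [[-0.071, 0.997, 0.003], [0.997, 0.071, 0.003], [0.003, 0.003, -1.0]]
contact_force: [-0.0, 1.1, -1.2]
finger_gap: 0.843
tool slide [-0.1 -0.7 20.1] rot deg [ 0.17 -0.18  0.06] | pos [499.2 254.1  30.1] F [-0.   1.1 -1.2] gap 0.843 t 5.92 j [-0.04  0.63 -0.7   1.89  0.54  0.82 -0.95]
53 1 [541. 253.] [541. 253.]
61 10 [538. 243.] [547. 261.]
69 23 [538. 243.] [552. 263.]
77 20 [536. 243.] [553. 260.]
85 21 [536. 244.] [553. 261.]
93 7 [538. 242.] [551. 249.]
101 14 [539. 241.] [566. 269.]
109 51 [528. 241.] [572. 270.]
117 39 [525. 237.] [569. 268.]
125 41 [526. 236.] [571. 268.]
133 9 [533. 236.] [569. 263.]
```

View pics/s4.png

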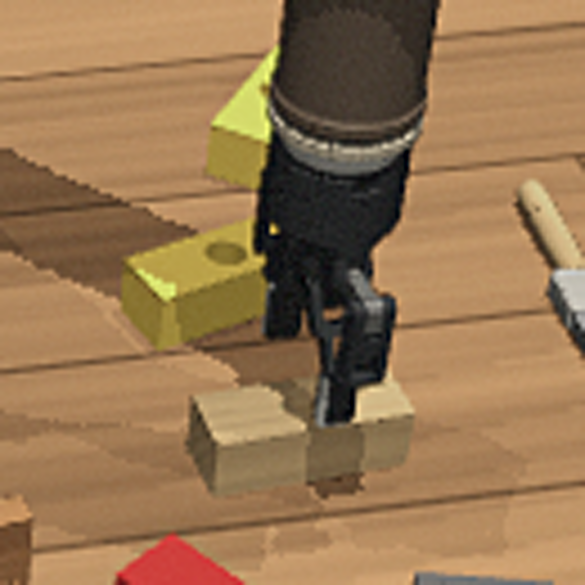

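```bash
python3 -m jog '[{"rotation":[0.1,-0.1,0],"slide":[0,-0.7,12],"gripper":0},{"rotation":[0,0,0],"slide":[0,0,12],"gripper":0},{"rotation":[0,0,0],"slide":[0,0,8],"gripper":0},{"rotation":[0,0,0],"slide":[0,0,0],"gripper":0},{"rotation":[0,0,0],"slide":[0,0,0],"gripper":0}]'
python3 -c "
from h import *
err((498.5,254,-11),94)
c,W=cloud('scene'); crop(c,(340,150,470,280),4.5,'pics/s5.png')"
```

```text
clock: 6.38
ee_pos: [497.8, 253.6, -6.5]
tool_rot: [[-0.071, 0.997, -0.001], [0.997, 0.071, 0.001], [0.001, -0.001, -1.0]]
contact_force: [0.6, 1.0, -0.3]
finger_gap: 1.001
tool slide [0.4 0.8 4.5] rot deg [-0.04 -0.03  0.06] | pos [497.8 253.6  -6.5] F [ 0.6  1.  -0.3] gap 1.001 t 6.38 j [-0.07  0.68 -0.66  1.9   0.59  0.76 -0.99]
```

View pics/s5.png

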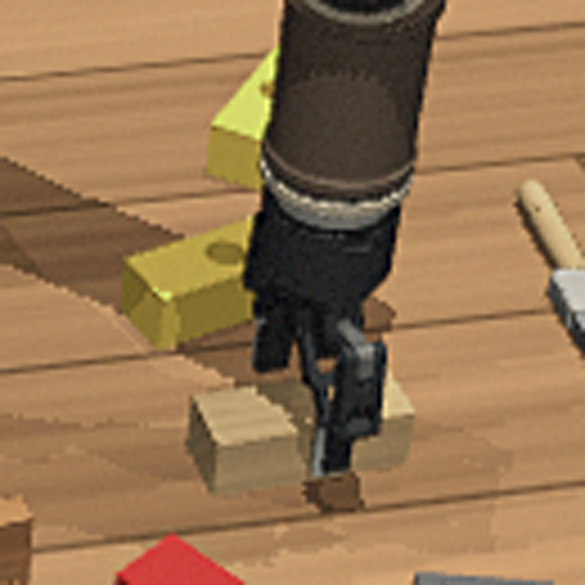

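```bash
python3 -m jog '[{"rotation":[0,0,0],"slide":[0.4,0.8,3],"gripper":0},{"rotation":[0,0,0],"slide":[0,0,0],"gripper":1},{"rotation":[0,0,0],"slide":[0,0,0],"gripper":1},{"rotation":[0,0,0],"slide":[0,0,0],"gripper":1},{"rotation":[0,0,0],"slide":[0,0,0],"gripper":1},{"rotation":[0,0,0],"slide":[0,0,0],"gripper":1},{"rotation":[0,0,0],"slide":[0,0,0],"gripper":1}]' 50
python3 -c "
from h import *
err((498.5,254,140),94)"
```

```text
clock: 7.02
ee_pos: [499.2, 254.5, -8.7]
tool_rot: [[-0.071, 0.997, 0.001], [0.997, 0.071, 0.001], [0.001, 0.001, -1.0]]
contact_force: [-0.6, -0.4, -2.4]
finger_gap: 0.517
tool slide [  -0.3   -0.6 -148.7] rot deg [ 0.04 -0.06  0.06] | pos [499.2 254.5  -8.7] F [-0.6 -0.4 -2.4] gap 0.517 t 7.02 j [-0.07  0.68 -0.66  1.9   0.59  0.76 -0.99]
```

```bash
python3 -m jog '[{"rotation":[0,0,0],"slide":[0,0,-8],"gripper":1},{"rotation":[0,0,0],"slide":[0,0,-18],"gripper":1},{"rotation":[0,0,0],"slide":[0,0,-25],"gripper":1},{"rotation":[0,0,0],"slide":[0,0,-25],"gripper":1},{"rotation":[0,0,0],"slide":[0,0,-20],"gripper":1},{"rotation":[0,0,0],"slide":[0,0,-8],"gripper":1},{"rotation":[0,0,0],"slide":[0,0,0],"gripper":1},{"rotation":[0,0,0],"slide":[0,0,0],"gripper":1}]' 50
python3 - <<'E'
from h import *
c,W=cloud("scene"); crop(c,(340,130,470,280),4,"pics/s6.png")
err((498.5,-39.4,90),98.2); plan((498.5,-39.4,88),98.2,14)
E
```

```text
clock: 7.68
ee_pos: [497.1, 253.4, 100.6]
tool_rot: [[-0.072, 0.997, -0.003], [0.997, 0.072, -0.001], [-0.001, -0.003, -1.0]]
contact_force: [0.4, 0.1, -1.4]
finger_gap: 0.516
tool slide [-292.1  -19.5   10.6] rot deg [-0.2   0.03 -4.08] | pos [497.  253.3 100.3] F [ 0.3 -0.1 -2.2] gap 0.515 t 7.73 j [ 0.01  0.54 -0.76  1.83  0.45  0.95 -0.88]
phi 94.1 d [   1.5 -292.7  -12.3] dphi 4.08 per row mm 20.9266820809053 j [ 0.01  0.54 -0.76  1.83  0.45  0.95 -0.88]
[np.float64(-0.3)] [np.float64(-20.9), np.float64(-1.4), np.float64(0.9)]
[np.float64(-0.3)] [np.float64(-20.9), np.float64(-1.5), np.float64(0.9)]
[np.float64(-0.3)] [np.float64(-20.8), np.float64(-1.6), np.float64(0.9)]
[np.float64(-0.3)] [np.float64(-20.8), np.float64(-1.7), np.float64(0.9)]
[np.float64(-0.3)] [np.float64(-20.8), np.float64(-1.8), np.float64(0.9)]
[np.float64(-0.3)] [np.float64(-20.8), np.float64(-1.9), np.float64(0.9)]
[np.float64(-0.3)] [np.float64(-20.8), np.float64(-2.0), np.float64(0.9)]
[np.float64(-0.3)] [np.float64(-20.8), np.float64(-2.1), np.float64(0.9)]
[np.float64(-0.3)] [np.float64(-20.8), np.float64(-2.2), np.float64(0.9)]
[np.float64(-0.3)] [np.float64(-20.8), np.float64(-2.3), np.float64(0.9)]
[np.float64(-0.3)] [np.float64(-20.8), np.float64(-2.5), np.float64(0.9)]
[np.float64(-0.3)] [np.float64(-20.8), np.float64(-2.6), np.float64(0.9)]
[np.float64(-0.3)] [np.float64(-20.7), np.float64(-2.7), np.float64(0.9)]
[np.float64(-0.3)] [np.float64(-20.7), np.float64(-2.8), np.float64(0.9)]
```

View pics/s6.png

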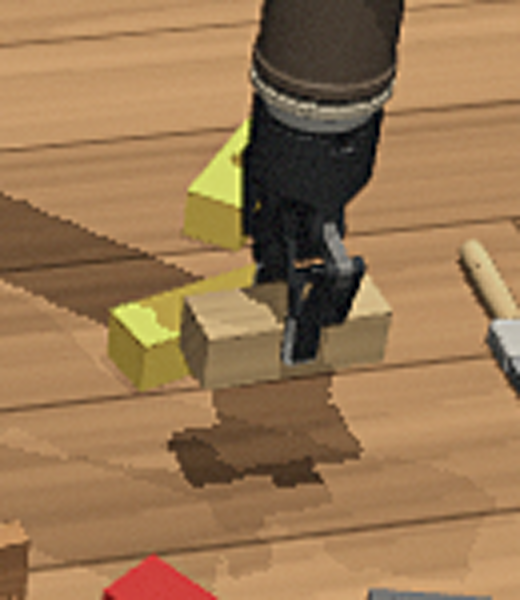

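The block is held level, with its lower edge about 100 mm up. Now I'll carry it over the rail.

```bash
python3 -m jog '[{"rotation":[0,0,-0.3],"slide":[-10,-1.4,0.5],"gripper":1},{"rotation":[0,0,-0.3],"slide":[-20,-1.5,0.9],"gripper":1},{"rotation":[0,0,-0.3],"slide":[-21,-1.6,0.9],"gripper":1},{"rotation":[0,0,-0.3],"slide":[-21,-1.7,0.9],"gripper":1},{"rotation":[0,0,-0.3],"slide":[-21,-1.8,0.9],"gripper":1},{"rotation":[0,0,-0.3],"slide":[-21,-1.9,0.9],"gripper":1},{"rotation":[0,0,-0.3],"slide":[-21,-2,0.9],"gripper":1},{"rotation":[0,0,-0.3],"slide":[-21,-2,0.9],"gripper":1},{"rotation":[0,0,-0.3],"slide":[-21,-2.2,0.9],"gripper":1},{"rotation":[0,0,-0.3],"slide":[-20,-2.3,0.9],"gripper":1},{"rotation":[0,0,-0.3],"slide":[-18,-2.4,0.9],"gripper":1},{"rotation":[0,0,-0.3],"slide":[-15,-2.4,0],"gripper":1},{"rotation":[0,0,-0.3],"slide":[-12,-2.4,0],"gripper":1},{"rotation":[0,0,0],"slide":[-6,0,0],"gripper":1},{"rotation":[0,0,0],"slide":[0,0,0],"gripper":1},{"rotation":[0,0,0],"slide":[0,0,0],"gripper":1}]' 50
python3 - <<'E'
from h import *
err((498.5,-39.4,88),98.2)
E
```

```text
clock: 9.07
ee_pos: [480.9, -20.0, 70.8]
tool_rot: [[-0.146, 0.989, -0.039], [0.989, 0.146, -0.005], [0.001, -0.039, -0.999]]
contact_force: [-0.1, 0.1, -1.6]
finger_gap: 0.517
tool slide [-21.7  13.9 -17.8] rot deg [-2.22 -0.06  0.19] | pos [480.9 -20.   70.8] F [-0.1  0.1 -1.6] gap 0.517 t 9.07 j [ 0.55  0.49 -0.77  2.01  0.44  0.86 -0.32]
```

```bash
python3 -m jog '[{"rotation":[-1,0,0],"slide":[-8,5,-8],"gripper":1},{"rotation":[-0.8,0,0.1],"slide":[-8,5,-6],"gripper":1},{"rotation":[-0.4,0,0.1],"slide":[-5,4,-4],"gripper":1},{"rotation":[0,0,0],"slide":[0,0,0],"gripper":1},{"rotation":[0,0,0],"slide":[0,0,0],"gripper":1}]' 50
python3 - <<'E'
from h import *
err((498.5,-39.4,88),98.2)
c,W=cloud("top"); crop(c,(280,160,400,290),4.6,"pics/t7.png")
c,W=cloud("scene"); crop(c,(230,150,370,330),3.3,"pics/s7.png")
err((498.5,-39.4,88),98.2)
E
```

```text
clock: 9.48
ee_pos: [500.5, -37.7, 90.4]
tool_rot: [[-0.146, 0.989, 0.004], [0.989, 0.146, 0.003], [0.002, 0.005, -1.0]]
contact_force: [0.1, -0.1, -1.9]
finger_gap: 0.518
tool slide [-1.4 -2.2  2.3] rot deg [ 0.26 -0.12  0.2 ] | pos [500.5 -37.7  90.4] F [ 0.1 -0.1 -1.9] gap 0.518 t 9.48 j [ 0.6   0.46 -0.78  1.98  0.42  0.86 -0.26]
tool slide [-1.6 -2.   2.1] rot deg [ 0.24 -0.13  0.23] | pos [500.3 -37.5  90.2] F [ 0.1 -0.1 -1.9] gap 0.516 t 9.58 j [ 0.6   0.46 -0.78  1.98  0.42  0.86 -0.26]
```

View pics/t7.png

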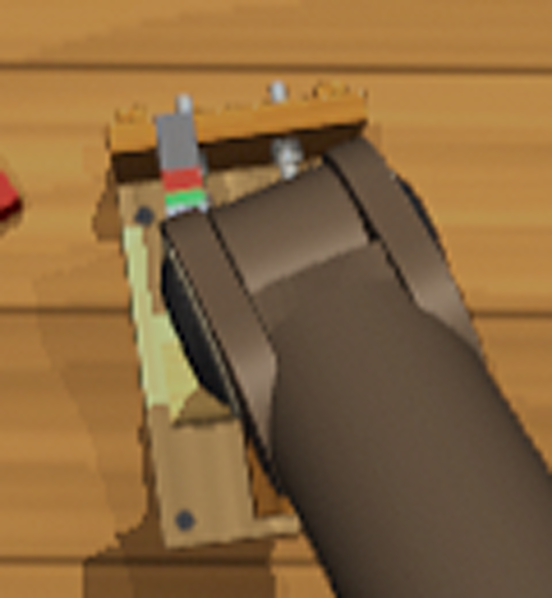

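View pics/s7.png

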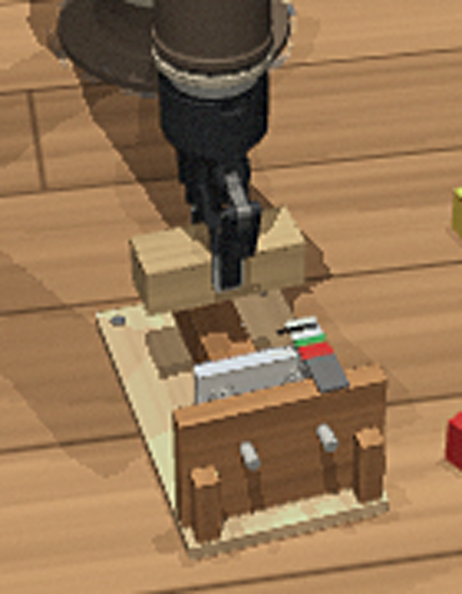

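```bash
cat >> h.py <<'E'
H=8.2; OR=np.array([542.6,-33.2])
def J(xy,o=OR):
    a=np.radians(H); X=np.array([np.cos(a),np.sin(a)]);Y=np.array([-X[1],X[0]]); q=np.asarray(xy)-o
    return np.stack([q@X,q@Y],-1)
def blockmeas(b=(230,150,370,290),z0=110,z1=150,n="scene",xr=(-110,20)):
    # scene frame jig origin: fitted y edges centre -2
    c,W=cloud(n); o=np.array([543.3,-34.2]) if n=="scene" else np.array([542.0,-32.2])
    w=W[b[1]:b[3],b[0]:b[2]].reshape(-1,3); im=c["image"][b[1]:b[3],b[0]:b[2]].reshape(-1,3).astype(int)
    pine=(im[:,0]>90)&(im[:,0]-im[:,2]>15)
    m=pine&(w[:,2]>z0)&(w[:,2]<z1); w=w[m]; j=J(w[:,:2],o); k=(j[:,0]>xr[0])&(j[:,0]<xr[1])&(abs(j[:,1])<90); return c,w[k],j[k]
E
python3 - <<'E'
from h import *
c,w,j=blockmeas(z0=105)
print(len(w),np.percentile(j[:,1],[1,99]),np.percentile(j[:,0],[1,99]),np.percentile(w[:,2],[1,50,99]),rect(j))
top=w[:,2]>np.percentile(w[:,2],99)-3; print("top",top.sum(),rect(j[top]),np.median(w[top,2]))
E
```

```text
864 [-58.71685467  60.22801129] [-64.72455203 -15.24414067] [105.52134648 135.80322953 143.53000337] ((-40.2, 1.2), (121.5, 54.4), 89.5)
top 142 ((-39.2, 1.8), (48.6, 118.1), 1.5) 141.5192809150659
```

```bash
python3 -m jog '[{"rotation":[0.1,-0.1,0.1],"slide":[-1,-1,8],"gripper":1},{"rotation":[0.1,0,0.1],"slide":[-0.5,-1,8],"gripper":1},{"rotation":[0,0,0],"slide":[0,0,8],"gripper":1},{"rotation":[0,0,0],"slide":[0,0,4],"gripper":1},{"rotation":[0,0,0],"slide":[0,0,0],"gripper":1},{"rotation":[0,0,0],"slide":[0,0,0],"gripper":1}]' 50
python3 - <<'E'
from h import *
err((498.5,-39.4,52),98.2)
E
```

```text
clock: 10.13
ee_pos: [496.4, -38.0, 57.3]
tool_rot: [[-0.145, 0.989, -0.004], [0.989, 0.145, 0.001], [0.002, -0.003, -1.0]]
contact_force: [-0.9, -0.6, -2.4]
finger_gap: 0.515
tool slide [-1.7  1.9  5.3] rot deg [-0.2  -0.1   0.14] | pos [496.4 -38.   57.3] F [-0.9 -0.6 -2.4] gap 0.515 t 10.13 j [ 0.57  0.51 -0.74  2.01  0.47  0.8  -0.31]
```

```bash
python3 -m jog '[{"rotation":[-0.1,0,0],"slide":[-1.6,1,2],"gripper":1},{"rotation":[0,0,0],"slide":[0,0,2],"gripper":1},{"rotation":[0,0,0],"slide":[0,0,0],"gripper":1}]' 50
python3 - <<'E'
from h import *
err((498.5,-39.4,51.3),98.2)
c,w,j=blockmeas(z0=85,z1=110)
top=w[:,2]>np.percentile(w[:,2],99)-4; print("top",top.sum(),rect(j[top]),np.median(w[top,2]))
E
```

```text
clock: 10.38
ee_pos: [497.8, -39.3, 52.8]
tool_rot: [[-0.145, 0.989, -0.002], [0.989, 0.145, 0.002], [0.002, -0.002, -1.0]]
contact_force: [-0.3, 0.4, -1.3]
finger_gap: 0.518
tool slide [-0.2  0.7  1.5] rot deg [-0.1  -0.12  0.16] | pos [497.8 -39.3  52.8] F [-0.3  0.4 -1.3] gap 0.518 t 10.38 j [ 0.56  0.52 -0.74  2.01  0.48  0.8  -0.31]
top 170 ((-43.5, -0.7), (119.6, 47.5), 89.7) 104.12932733204627
```

```bash
python3 -m jog '[{"rotation":[0,0,0],"slide":[0.3,0.5,1.5],"gripper":1},{"rotation":[0,0,0],"slide":[0,0,1],"gripper":1},{"rotation":[0,0,0],"slide":[0,0,0],"gripper":1}]' 50
python3 - <<'E'
from h import *
err((498.5,-39.4,51.3),98.2)
c,w,j=blockmeas(z0=85,z1=110)
top=w[:,2]>np.percentile(w[:,2],99)-4; print("top",top.sum(),rect(j[top]),np.median(w[top,2]))
crop(c,(230,170,370,310),4,"pics/s8.png")
E
```

```text
clock: 10.68
ee_pos: [498.9, -39.0, 50.9]
tool_rot: [[-0.145, 0.989, -0.001], [0.989, 0.145, 0.001], [0.001, -0.0, -1.0]]
contact_force: [0.7, -0.5, -1.9]
finger_gap: 0.512
tool slide [-0.3 -0.5 -0.4] rot deg [-0.02 -0.08  0.15] | pos [498.9 -39.   50.9] F [ 0.7 -0.5 -1.9] gap 0.512 t 10.68 j [ 0.56  0.52 -0.74  2.01  0.48  0.79 -0.32]
top 159 ((-46.3, -1.2), (58.6, 119.4), 0.4) 102.09938227212248
```

View pics/s8.png

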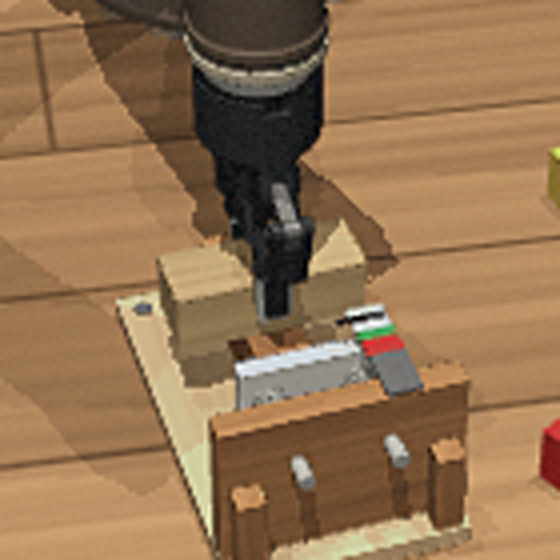

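```bash
python3 -m jog '[{"rotation":[0,0,0],"slide":[0.8,0,1],"gripper":1},{"rotation":[0,0,0],"slide":[0,0,0.8],"gripper":1},{"rotation":[0,0,0],"slide":[0,0,0],"gripper":1}]' 50
python3 - <<'E'
from h import *
err((498.5,-39.4,51.3),98.2)
E
```

```text
clock: 10.98
ee_pos: [499.1, -39.1, 51.2]
tool_rot: [[-0.145, 0.989, 0.0], [0.989, 0.145, -0.002], [-0.002, -0.0, -1.0]]
contact_force: [0.4, 0.2, -2.0]
finger_gap: 0.516
tool slide [-0.2 -0.6 -0.1] rot deg [-0.    0.1   0.12] | pos [499.1 -39.1  51.2] F [ 0.4  0.2 -2. ] gap 0.516 t 10.98 j [ 0.56  0.52 -0.73  2.01  0.49  0.79 -0.32]
```

```bash
python3 -m jog '[{"rotation":[0,0,0],"slide":[0.3,0,2],"gripper":1},{"rotation":[0,0,0],"slide":[0,0,2],"gripper":1},{"rotation":[0,0,0],"slide":[0,0,0],"gripper":1}]' 50
python3 - <<'E'
from h import *
err((498.5,-39.4,51.3),98.2)
E
```

```text
clock: 11.23
ee_pos: [499.6, -39.2, 51.6]
tool_rot: [[-0.144, 0.99, 0.001], [0.99, 0.144, -0.006], [-0.007, 0.001, -1.0]]
contact_force: [0.5, -0.0, -0.7]
finger_gap: 0.516
tool slide [-0.1 -1.1  0.3] rot deg [0.03 0.37 0.1 ] | pos [499.6 -39.2  51.6] F [ 0.5 -0.  -0.7] gap 0.516 t 11.23 j [ 0.55  0.52 -0.73  2.01  0.49  0.79 -0.33]
```

```bash
python3 -m jog '[{"rotation":[0,0.2,0],"slide":[0,0,0],"gripper":0.5},{"rotation":[0,0,0],"slide":[0,0,0],"gripper":0.3},{"rotation":[0,0,0],"slide":[0,0,0],"gripper":0},{"rotation":[0,0,0],"slide":[0,0,0],"gripper":0},{"rotation":[0,0,0],"slide":[0,0,0],"gripper":0},{"rotation":[0,0,0],"slide":[0,0,-12],"gripper":0},{"rotation":[0,0,0],"slide":[0,0,-25],"gripper":0},{"rotation":[0,0,0],"slide":[0,0,-25],"gripper":0},{"rotation":[0,0,0],"slide":[0,0,-10],"gripper":0},{"rotation":[0,0,0],"slide":[0,0,0],"gripper":0},{"rotation":[0,0,0],"slide":[0,0,0],"gripper":0}]'
python3 - <<'E'
from h import *
err((498.5,-39.4,130),98.2)
c,w,j=blockmeas(z0=85,z1=110)
top=w[:,2]>np.percentile(w[:,2],99)-4; print("top",top.sum(),rect(j[top]),np.median(w[top,2]))
crop(c,(230,170,370,310),4,"pics/s9.png")
E
```

```text
clock: 12.15
ee_pos: [499.6, -38.4, 127.7]
tool_rot: [[-0.145, 0.989, 0.001], [0.989, 0.145, -0.001], [-0.001, 0.0, -1.0]]
contact_force: [0.0, 0.2, 0.2]
finger_gap: 0.997
tool slide [-0.9 -1.2 -2.3] rot deg [0.02 0.05 0.15] | pos [499.6 -38.4 127.7] F [0.  0.2 0.2] gap 0.997 t 12.15 j [ 0.63  0.41 -0.81  1.94  0.37  0.94 -0.22]
top 278 ((-40.8, -0.7), (120.4, 48.4), 88.5) 101.89423202382524
```

View pics/s9.png

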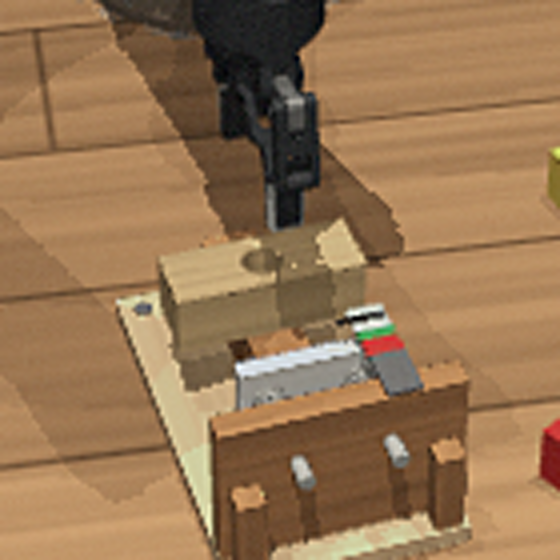

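Run:
```python
from h import *
a=np.radians(H);X=np.array([np.cos(a),np.sin(a)]);Y=np.array([-X[1],X[0]])
t=OR-102*X-0.5*Y; print(t, J(r.get_obs()["ee_pos"][:2]))
plan((t[0],t[1],125),8.2,14)
```

```text
[441.71413891 -48.24303935] [-43.42461956   1.04177747]
phi 98.4 d [-57.8  -9.9  -2.4] dphi -90.15 per row mm 4.189015839585739 j [ 0.63  0.41 -0.81  1.94  0.37  0.94 -0.22]
[np.float64(6.4)] [np.float64(-0.1), np.float64(-4.2), np.float64(0.2)]
[np.float64(6.4)] [np.float64(-0.6), np.float64(-4.1), np.float64(0.2)]
[np.float64(6.4)] [np.float64(-1.0), np.float64(-4.1), np.float64(0.2)]
[np.float64(6.4)] [np.float64(-1.5), np.float64(-3.9), np.float64(0.2)]
[np.float64(6.4)] [np.float64(-1.9), np.float64(-3.7), np.float64(0.2)]
[np.float64(6.4)] [np.float64(-2.3), np.float64(-3.5), np.float64(0.2)]
[np.float64(6.4)] [np.float64(-2.7), np.float64(-3.2), np.float64(0.2)]
[np.float64(6.4)] [np.float64(-3.0), np.float64(-2.9), np.float64(0.2)]
[np.float64(6.4)] [np.float64(-3.3), np.float64(-2.5), np.float64(0.2)]
[np.float64(6.4)] [np.float64(-3.6), np.float64(-2.1), np.float64(0.2)]
[np.float64(6.4)] [np.float64(-3.8), np.float64(-1.7), np.float64(0.2)]
[np.float64(6.4)] [np.float64(-4.0), np.float64(-1.3), np.float64(0.2)]
[np.float64(6.4)] [np.float64(-4.1), np.float64(-0.8), np.float64(0.2)]
[np.float64(6.4)] [np.float64(-4.2), np.float64(-0.4), np.float64(0.2)]
```

```bash
python3 -m jog '[{"rotation":[0,0,6.4],"slide":[0,-4.2,0],"gripper":0.4},{"rotation":[0,0,6.4],"slide":[-0.6,-4.1,0],"gripper":0.4},{"rotation":[0,0,6.4],"slide":[-1,-4.1,0],"gripper":0.4},{"rotation":[0,0,6.4],"slide":[-1.5,-4,0],"gripper":0.4},{"rotation":[0,0,6.4],"slide":[-2,-3.7,0],"gripper":0.4},{"rotation":[0,0,6.4],"slide":[-2.3,-3.5,0],"gripper":0.4},{"rotation":[0,0,6.4],"slide":[-2.7,-3.2,0],"gripper":0.4},{"rotation":[0,0,6.4],"slide":[-3,-3,0],"gripper":0.4},{"rotation":[0,0,6.4],"slide":[-3.3,-2.5,0],"gripper":0.4},{"rotation":[0,0,6.4],"slide":[-3.6,-2,0],"gripper":0.4},{"rotation":[0,0,6.4],"slide":[-3.8,-1.7,0],"gripper":0.4},{"rotation":[0,0,6],"slide":[-4,-1.3,0],"gripper":0.4},{"rotation":[0,0,5],"slide":[-4,-0.8,0],"gripper":0.4},{"rotation":[0,0,0],"slide":[0,0,0],"gripper":0.4},{"rotation":[0,0,0],"slide":[0,0,0],"gripper":0.4}]'
python3 - <<'E'
from h import *
err((441.7,-48.2,125),8.2)
c,w,j=blockmeas(z0=85,z1=110)
top=w[:,2]>np.percentile(w[:,2],99)-4; print("top",top.sum(),rect(j[top]),np.median(w[top,2]))
crop(c,(230,170,370,310),4,"pics/s10.png")
E
```

```text
clock: 13.45
ee_pos: [432.2, -47.4, 111.1]
tool_rot: [[0.974, 0.225, -0.026], [0.226, -0.974, 0.003], [-0.025, -0.009, -1.0]]
contact_force: [0.6, 0.3, -0.2]
finger_gap: 0.595
tool slide [  8.8   2.8 -14.2] rot deg [-0.45  1.44  4.83] | pos [432.2 -47.4 111.1] F [ 0.6  0.3 -0.2] gap 0.595 t 13.45 j [ 0.44  0.28 -0.51  2.1   0.18  0.84 -1.52]
top 319 ((-41.3, -0.6), (50.0, 119.8), 1.8) 101.73362934690877
```

View pics/s10.png

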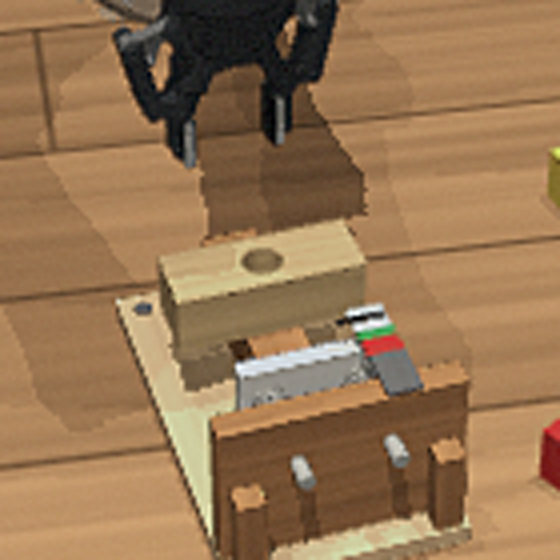

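Run:
```python
from h import *
c,w,j=blockmeas((285,170,385,285),85,110,"top")
print(len(w)); top=w[:,2]>96
print(rect(j[top])); crop(c,(280,160,400,290),4.6,"pics/t11.png")
p=w[top]
a=J
err((441.7,-48.2,47),8.2)
```

```text
78
((-43.3, 52.2), (15.9, 45.4), 82.3)
tool slide [10.4  3.5 64. ] rot deg [-0.46  1.42  4.85] | pos [432.4 -47.4 111.3] F [ 0.5  0.4 -0.6] gap 0.601 t 13.55 j [ 0.45  0.28 -0.51  2.1   0.17  0.84 -1.52]
```

View pics/t11.png

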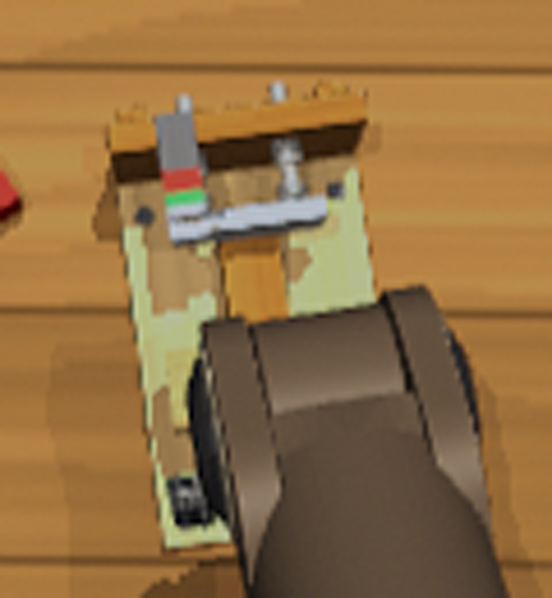

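```bash
python3 -m jog '[{"rotation":[-0.3,1,3],"slide":[3,2,5],"gripper":0.4},{"rotation":[-0.2,0.4,1.8],"slide":[2,1.5,12],"gripper":0.4},{"rotation":[0,0,0],"slide":[2,0,15],"gripper":0.4},{"rotation":[0,0,0],"slide":[1,0,15],"gripper":0.4},{"rotation":[0,0,0],"slide":[1,0,12],"gripper":0.4},{"rotation":[0,0,0],"slide":[0,0,0],"gripper":0.4},{"rotation":[0,0,0],"slide":[0,0,0],"gripper":0.4}]'
python3 - <<'E'
from h import *
err((441.7,-48.2,47),8.2)
c,w,j=blockmeas(z0=85,z1=110)
top=w[:,2]>np.percentile(w[:,2],99)-4; print("top",top.sum(),rect(j[top]),np.median(w[top,2]))
crop(c,(230,170,370,310),4,"pics/s12.png")
E
```

```text
clock: 14.13
ee_pos: [444.8, -48.9, 49.4]
tool_rot: [[0.988, 0.155, 0.003], [0.155, -0.988, 0.001], [0.003, -0.0, -1.0]]
contact_force: [1.0, -0.5, 0.3]
finger_gap: 0.6
tool slide [-2.9 -1.1  2.4] rot deg [-0.01 -0.17  0.7 ] | pos [444.8 -48.9  49.4] F [ 1.  -0.5  0.3] gap 0.6 t 14.13 j [ 0.39  0.38 -0.46  2.15  0.27  0.66 -1.67]
top 243 ((-40.3, -0.9), (49.2, 119.3), 1.0) 102.010269160109
```

View pics/s12.png

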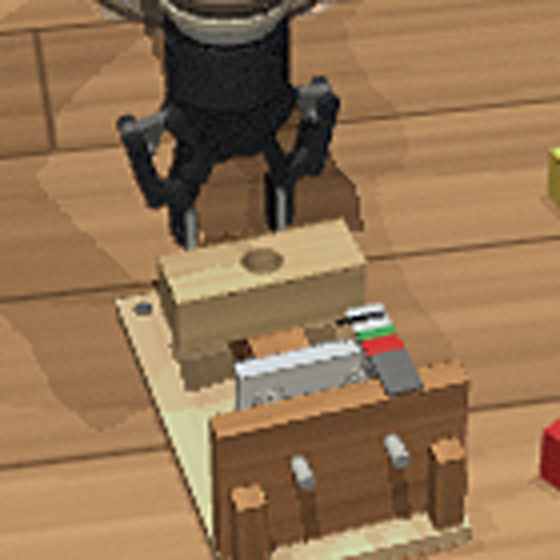

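```bash
python3 -m jog '[{"rotation":[0,-0.1,0.5],"slide":[5,-0.6,1],"gripper":0.4},{"rotation":[0,0,0.1],"slide":[6,0,0],"gripper":0.4},{"rotation":[0,0,0],"slide":[6,0,0],"gripper":0.4},{"rotation":[0,0,0],"slide":[5,0,0],"gripper":0.4},{"rotation":[0,0,0],"slide":[5,0,0],"gripper":0.4},{"rotation":[0,0,0],"slide":[5,0,0],"gripper":0.4},{"rotation":[0,0,0],"slide":[4,0,0],"gripper":0.4},{"rotation":[0,0,0],"slide":[0,0,0],"gripper":0.4},{"rotation":[0,0,0],"slide":[0,0,0],"gripper":0.4}]'
python3 - <<'E'
from h import *
print(J(r.get_obs()["ee_pos"][:2]))
err((441.7,-48.2,47),8.2)
c,w,j=blockmeas(z0=85,z1=110)
top=w[:,2]>np.percentile(w[:,2],99)-4; print("top",top.sum(),rect(j[top]),np.median(w[top,2]))
crop(c,(230,170,370,310),4,"pics/s13.png")
E
```

```text
clock: 14.93
ee_pos: [486.1, -42.8, 51.4]
tool_rot: [[0.99, 0.144, 0.005], [0.144, -0.99, -0.001], [0.004, 0.001, -1.0]]
contact_force: [-2.6, -0.9, 1.4]
finger_gap: 0.603
[-57.28858754  -1.41497638]
tool slide [-44.7  -1.    4.2] rot deg [ 0.07 -0.26  0.08] | pos [486.1 -42.8  51.4] F [-2.6 -0.9  1.4] gap 0.603 t 14.93 j [ 0.35  0.43 -0.44  2.06  0.28  0.71 -1.7 ]
top 320 ((-22.7, -0.4), (47.8, 119.7), 0.4) 101.58977072751094
```

View pics/s13.png

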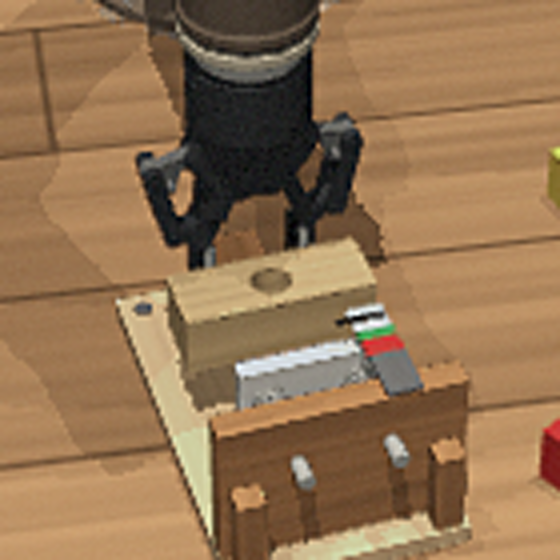

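```bash
python3 -m jog '[{"rotation":[0,0,0],"slide":[4,0,1],"gripper":0.4},{"rotation":[0,-0.1,0],"slide":[5,0,0.5],"gripper":0.4},{"rotation":[0,0,0],"slide":[5,0,0],"gripper":0.4},{"rotation":[0,0,0],"slide":[5,0,0],"gripper":0.4},{"rotation":[0,0,0],"slide":[5,0,0],"gripper":0.4},{"rotation":[0,0,0],"slide":[4,0,0],"gripper":0.4},{"rotation":[0,0,0],"slide":[0,0,0],"gripper":0.4},{"rotation":[0,0,0],"slide":[0,0,0],"gripper":0.4}]'
python3 - <<'E'
from h import *
print(J(r.get_obs()["ee_pos"][:2]))
err((441.7,-48.2,47),8.2)
c,w,j=blockmeas(z0=85,z1=110,xr=(-80,28))
top=w[:,2]>np.percentile(w[:,2],99)-4; print("top",top.sum(),rect(j[top]),np.median(w[top,2]))
crop(c,(230,170,370,310),4,"pics/s14.png")
E
```

```text
clock: 15.65
ee_pos: [515.3, -38.8, 49.5]
tool_rot: [[0.99, 0.144, 0.0], [0.144, -0.99, -0.002], [-0.0, 0.002, -1.0]]
contact_force: [-2.9, -1.5, 2.2]
finger_gap: 0.598
[-27.81829239  -1.60912386]
tool slide [-74.2  -1.2   2.5] rot deg [0.09 0.   0.06] | pos [515.3 -38.8  49.5] F [-2.9 -1.5  2.2] gap 0.598 t 15.65 j [ 0.32  0.47 -0.43  1.99  0.29  0.74 -1.71]
top 190 ((5.4, -0.3), (47.2, 120.1), 5.0) 102.18864598386116
```

View pics/s14.png

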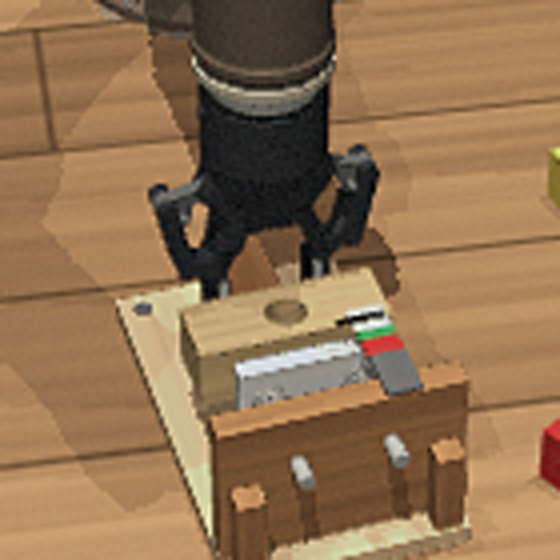

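```bash
python3 -m jog '[{"rotation":[0,0,0],"slide":[3,0,0.5],"gripper":0.4},{"rotation":[0,0,0],"slide":[3,0,0],"gripper":0.4},{"rotation":[0,0,0],"slide":[3,0,0],"gripper":0.4},{"rotation":[0,0,0],"slide":[3,0,0],"gripper":0.4},{"rotation":[0,0,0],"slide":[1,0,0],"gripper":0.4},{"rotation":[0,0,0],"slide":[0,0,0],"gripper":0.4}]'
python3 - <<'E'
from h import *
print(J(r.get_obs()["ee_pos"][:2]))
err((441.7,-48.2,47),8.2)
E
```

```text
clock: 16.2
ee_pos: [529.3, -36.7, 48.9]
tool_rot: [[0.99, 0.144, 0.001], [0.144, -0.99, -0.002], [0.0, 0.002, -1.0]]
contact_force: [-1.9, -0.2, 0.2]
finger_gap: 0.601
[-13.65125558  -1.54674354]
tool slide [-88.4  -1.2   1.9] rot deg [ 0.09 -0.02  0.06] | pos [529.3 -36.7  48.9] F [-1.9 -0.2  0.2] gap 0.601 t 16.2 j [ 0.31  0.49 -0.43  1.96  0.29  0.75 -1.72]
```

```bash
python3 -m jog '[{"rotation":[0,0,0],"slide":[2,0,0],"gripper":0.4},{"rotation":[0,0,0],"slide":[2,0,0],"gripper":0.4},{"rotation":[0,0,0],"slide":[2,0,0],"gripper":0.4},{"rotation":[0,0,0],"slide":[1,0,0],"gripper":0.4}]'
python3 - <<'E'
from h import *
print(J(r.get_obs()["ee_pos"][:2]))
err((441.7,-48.2,47),8.2)
c,w,j=blockmeas(z0=85,z1=110,xr=(-80,36))
print(J(r.get_obs()["ee_pos"][:2]),r.get_obs()["contact_force"])
crop(c,(230,190,370,310),5,"pics/s15.png")
E
```

```text
clock: 16.53
ee_pos: [534.0, -36.0, 48.7]
tool_rot: [[0.99, 0.143, -0.005], [0.143, -0.99, -0.003], [-0.005, 0.002, -1.0]]
contact_force: [-5.8, 0.1, 4.4]
finger_gap: 0.599
[-8.86299008 -1.55760332]
tool slide [-93.1  -1.2   2.1] rot deg [0.11 0.29 0.03] | pos [534.  -36.   48.7] F [-5.8  0.1  4.4] gap 0.599 t 16.53 j [ 0.31  0.5  -0.43  1.94  0.29  0.77 -1.72]
[-8.87916181 -1.57938818] [-5.52420118 -0.45754023  4.37921548]
```

View pics/s15.png

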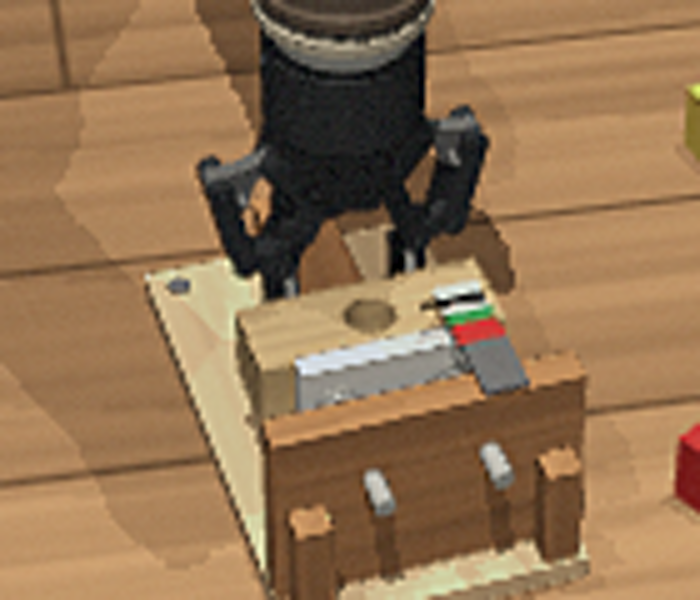

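```bash
python3 -m jog '[{"rotation":[0,0,0],"slide":[2.5,0,0],"gripper":0.4},{"rotation":[0,0,0],"slide":[2.5,0,0],"gripper":0.4},{"rotation":[0,0,0],"slide":[2.5,0,0],"gripper":0.4}]'
python3 - <<'E'
from h import *
print(J(r.get_obs()["ee_pos"][:2]))
err((441.7,-48.2,47),8.2)
c,w,j=blockmeas(z0=85,z1=110,xr=(-80,36))
print(J(r.get_obs()["ee_pos"][:2]),r.get_obs()["contact_force"])
crop(c,(280,220,350,280),10,"pics/s16.png")
E
```

```text
clock: 16.83
ee_pos: [535.7, -35.9, 48.2]
tool_rot: [[0.99, 0.142, -0.016], [0.142, -0.99, -0.005], [-0.017, 0.003, -1.0]]
contact_force: [-11.4, -1.1, 8.4]
finger_gap: 0.602
[-7.19447278 -1.68792551]
tool slide [-94.8  -1.2   2.8] rot deg [ 0.16  0.96 -0.02] | pos [535.7 -35.9  48.2] F [-11.4  -1.1   8.4] gap 0.602 t 16.83 j [ 0.3   0.51 -0.43  1.93  0.29  0.78 -1.72]
[-7.11592897 -1.70954196] [-9.59229734 -0.9940968   8.24021905]
```

View pics/s16.png

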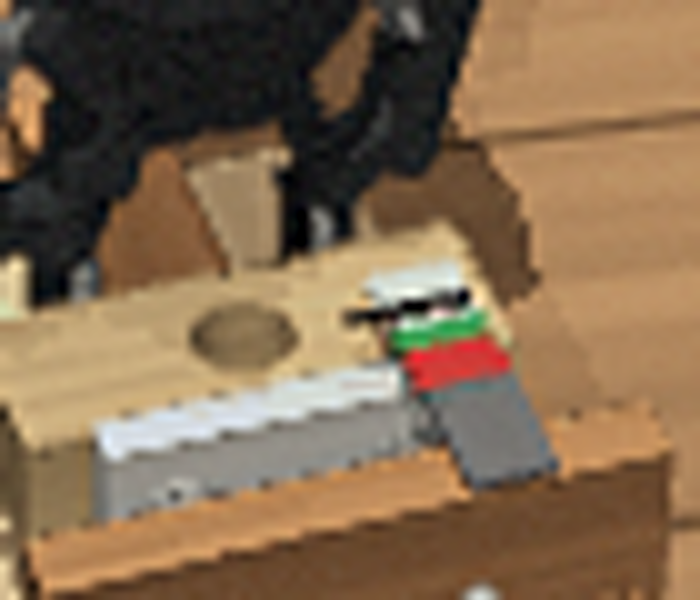

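```bash
python3 -m jog '[{"rotation":[0,0.7,0],"slide":[3,0,-1],"gripper":0.4},{"rotation":[0,0.7,0],"slide":[3.5,0,-1],"gripper":0.4},{"rotation":[0,0.7,0],"slide":[3.5,0,0],"gripper":0.4}]'
python3 - <<'E'
from h import *
print(J(r.get_obs()["ee_pos"][:2]))
err((441.7,-48.2,47),8.2)
c,w,j=blockmeas(z0=85,z1=110,xr=(-80,36))
print(J(r.get_obs()["ee_pos"][:2]),r.get_obs()["contact_force"])
crop(c,(280,220,350,280),10,"pics/s17.png")
E
```

```text
clock: 17.13
ee_pos: [538.5, -35.5, 47.7]
tool_rot: [[0.99, 0.142, 0.005], [0.142, -0.99, -0.002], [0.005, 0.003, -1.0]]
contact_force: [-12.2, -1.0, 9.6]
finger_gap: 0.601
[-4.35871642 -1.72653713]
tool slide [-97.7  -1.2   0.2] rot deg [ 0.16 -0.29 -0.05] | pos [538.5 -35.5  47.7] F [-12.2  -1.    9.6] gap 0.601 t 17.13 j [ 0.3   0.5  -0.43  1.94  0.3   0.75 -1.72]
[-4.35386752 -1.75846787] [-8.35722611 -0.83224504  2.24744835]
```

View pics/s17.png

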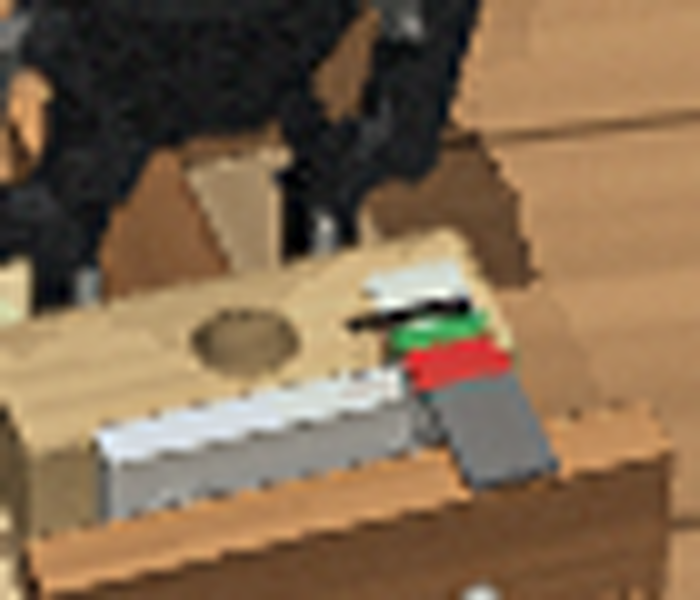

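```bash
python3 -m jog '[{"rotation":[0,0.2,0],"slide":[3.5,0,-0.5],"gripper":0.4},{"rotation":[0,0.5,0],"slide":[4,0,-0.5],"gripper":0.4},{"rotation":[0,0.5,0],"slide":[4,0,0],"gripper":0.4}]'
python3 - <<'E'
from h import *
print(J(r.get_obs()["ee_pos"][:2]))
err((441.7,-48.2,47),8.2)
c,w,j=blockmeas(z0=85,z1=110,xr=(-80,36))
print(J(r.get_obs()["ee_pos"][:2]),r.get_obs()["contact_force"])
crop(c,(280,220,350,280),10,"pics/s18.png")
E
```

```text
clock: 17.43
ee_pos: [538.6, -35.6, 46.9]
tool_rot: [[0.99, 0.141, 0.005], [0.141, -0.99, -0.003], [0.005, 0.004, -1.0]]
contact_force: [-15.1, -1.5, 11.4]
finger_gap: 0.599
[-4.35112371 -1.80319565]
tool slide [-97.7  -1.2  -0.6] rot deg [ 0.24 -0.26 -0.08] | pos [538.6 -35.6  46.9] F [-15.1  -1.5  11.4] gap 0.599 t 17.43 j [ 0.3   0.5  -0.42  1.94  0.3   0.75 -1.72]
[-4.34382979 -1.83438909] [-13.48620235  -1.32825501  10.34304617]
```

View pics/s18.png

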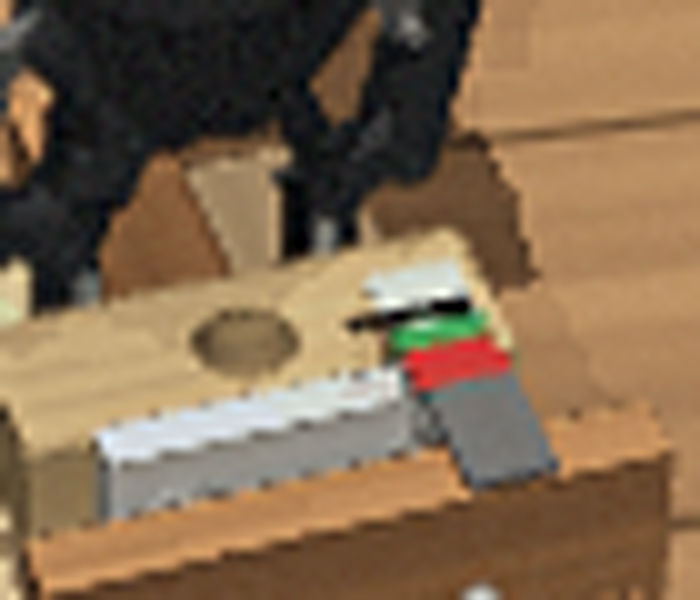

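```bash
python3 -m jog '[{"rotation":[0,0.3,0],"slide":[4,0,-3],"gripper":0.4},{"rotation":[0,0.3,0],"slide":[4.5,0,-2.5],"gripper":0.4},{"rotation":[0,0.3,0],"slide":[4.5,0,-2.5],"gripper":0.4}]'
python3 - <<'E'
from h import *
print(J(r.get_obs()["ee_pos"][:2]))
err((441.7,-48.2,47),8.2)
c,w,j=blockmeas(z0=85,z1=110,xr=(-80,36))
print(J(r.get_obs()["ee_pos"][:2]),r.get_obs()["contact_force"])
crop(c,(280,220,350,280),10,"pics/s19.png")
E
```

```text
clock: 17.73
ee_pos: [539.4, -35.5, 50.2]
tool_rot: [[0.99, 0.141, -0.002], [0.141, -0.99, -0.004], [-0.003, 0.004, -1.0]]
contact_force: [-9.1, -1.2, -4.7]
finger_gap: 0.604
[-3.46982918 -1.79021701]
tool slide [-98.5  -1.2   3.5] rot deg [ 0.22  0.17 -0.1 ] | pos [539.4 -35.5  50.2] F [-9.1 -1.2 -4.7] gap 0.604 t 17.73 j [ 0.3   0.5  -0.43  1.93  0.3   0.77 -1.72]
[-3.36053747 -1.81910973] [-8.64787385 -0.36921266 -5.26185679]
```

View pics/s19.png

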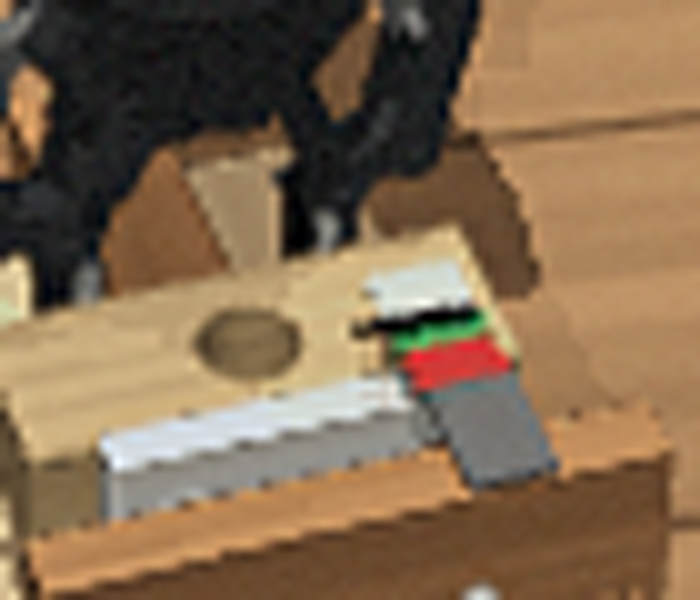

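```bash
python3 -m jog '[{"rotation":[0,0.2,0],"slide":[4.5,0,0],"gripper":0.4},{"rotation":[0,0.3,0],"slide":[4.5,0,-0.8],"gripper":0.4}]'
python3 - <<'E'
from h import *
o=r.get_obs(); print(J(o["ee_pos"][:2]),o["ee_pos"],o["contact_force"])
E
python3 -m jog '[{"rotation":[0,0.3,0],"slide":[4.5,0,-0.8],"gripper":0.4}]'
python3 - <<'E'
from h import *
err((441.7,-48.2,47),8.2)
c,w,j=blockmeas(z0=85,z1=110,xr=(-80,36))
print(J(r.get_obs()["ee_pos"][:2]),r.get_obs()["contact_force"])
crop(c,(280,220,350,280),10,"pics/s20.png")
E
```

```text
clock: 17.95
ee_pos: [540.0, -35.4, 47.3]
tool_rot: [[0.99, 0.141, -0.011], [0.141, -0.99, -0.005], [-0.011, 0.003, -1.0]]
contact_force: [-9.6, -1.0, -2.0]
finger_gap: 0.599
[-2.91961796 -1.76797176] [539.96239547 -35.36631842  47.26739961] [-9.63001544 -1.03192809 -2.03959416]
clock: 18.03
ee_pos: [540.0, -35.4, 46.7]
tool_rot: [[0.99, 0.141, -0.014], [0.141, -0.99, -0.006], [-0.015, 0.003, -1.0]]
contact_force: [-16.7, -1.7, 13.9]
finger_gap: 0.602
tool slide [-99.1  -1.1   1.2] rot deg [ 0.2   0.86 -0.11] | pos [540.  -35.4  46.7] F [-16.7  -1.7  13.9] gap 0.602 t 18.03 j [ 0.3   0.52 -0.42  1.92  0.3   0.78 -1.72]
[-2.79926832 -1.80761116] [-11.24931315  -1.70820851   1.68958948]
```

View pics/s20.png

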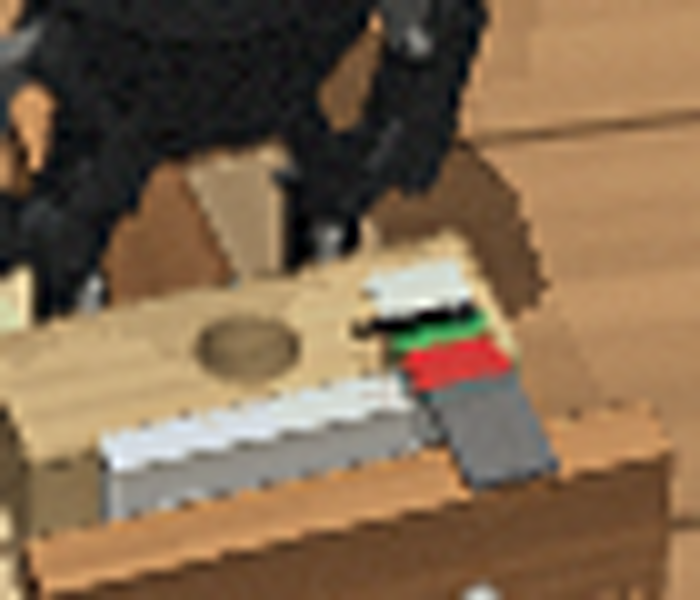

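```bash
python3 -m jog '[{"rotation":[0,0.8,0],"slide":[5.5,0,-1.2],"gripper":0.4},{"rotation":[0,0.5,0],"slide":[5.5,0,-0.8],"gripper":0.4}]'
python3 - <<'E'
from h import *
for i in range(5):
    c,w,j=blockmeas(z0=85,z1=110,xr=(-80,36))
    o=r.get_obs();print(o["clock"],J(o["ee_pos"][:2]).round(2),o["ee_pos"][2].round(2),o["contact_force"].round(1))
err((441.7,-48.2,47),8.2)
crop(c,(280,220,350,280),10,"pics/s21.png")
E
```

```text
clock: 18.25
ee_pos: [541.4, -35.2, 46.4]
tool_rot: [[0.99, 0.141, -0.011], [0.141, -0.99, -0.006], [-0.012, 0.004, -1.0]]
contact_force: [-21.3, -1.6, 15.9]
finger_gap: 0.602
18.3 [-1.42 -1.82] 46.38 [-17.3  -1.    9.9]
18.35 [-1.35 -1.83] 46.36 [-17.4  -1.1  11.1]
18.4 [-1.3  -1.81] 46.37 [-17.2  -1.4  10. ]
18.45 [-1.29 -1.81] 46.37 [-17.   -2.1  10.1]
18.5 [-1.32 -1.78] 46.37 [-16.7  -1.6   9.5]
tool slide [-100.7   -1.1    0.5] rot deg [ 0.23  0.64 -0.11] | pos [541.6 -35.1  46.4] F [-16.7  -1.6   9.5] gap 0.6 t 18.5 j [ 0.3   0.52 -0.42  1.92  0.3   0.78 -1.72]
```

View pics/s21.png

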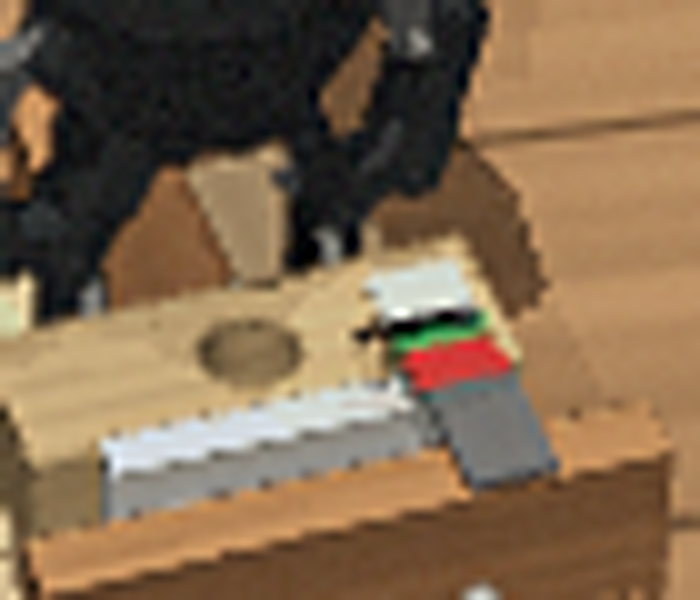

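```bash
cat >> h.py <<'E'
def needle():
    c,W=cloud("scene"); o=np.array([543.3,-34.2]); a=np.radians(H);X=np.array([np.cos(a),np.sin(a)]);Y=np.array([-X[1],X[0]])
    def pr(x,y,z):
        p=np.r_[o+x*X+y*Y,z]; q=c["R"]@p+c["t"]; return np.array([c["fx"]*q[0]/q[2]+c["cx"],c["fy"]*q[1]/q[2]+c["cy"]])
    g=c["image"].astype(float)
    # sample along the strip at z=121, for several y
    res={}
    for z in(121,125):
        xs=np.arange(36,90,0.5); S=[]
        for y in np.arange(29,44,1.5):
            uv=np.array([pr(x,y,z) for x in xs],np.float32)
            S.append(cv2.remap(c["image"],uv[:,0].reshape(1,-1),uv[:,1].reshape(1,-1),cv2.INTER_LINEAR)[0].astype(float))
        S=np.mean(S,0); res[z]=(xs,S)
    xs,S=res[125]; lum=S.sum(1); d=np.clip(350-lum,0,None)*(xs<76); print("needle x at z125 (dark centroid)",(d*xs).sum()/d.sum(), xs[np.argmin(np.where(xs<76,lum,999))])
    xs,S=res[121]; gr=S[:,1]-S[:,0]; rd=S[:,0]-S[:,1]
    print("green/red boundary at z121", xs[(gr<0)&(xs>xs[np.argmax(gr)])][0], "green peak",xs[np.argmax(gr)],"red end",xs[rd>40].max())
E
python3 - <<'E'
from h import *
needle(); o=r.get_obs();print(o["clock"],J(o["ee_pos"][:2]).round(2),o["contact_force"].round(1))
E
```

```text
needle x at z125 (dark centroid) 63.583371372676886 61.5
green/red boundary at z121 65.0 green peak 62.0 red end 79.0
18.55 [-1.29 -1.77] [-17.2  -1.6   9.5]
```

Run:
```python
from h import *
c,w,j=blockmeas((230,190,370,300),92,110,xr=(-60,50))
im=c["image"]; top=(w[:,2]>99)&(w[:,2]<104)
print(rect(j[top&(abs(j[:,1])<62)]),"y ends",np.percentile(j[top,1],[1,99]))
for s in(-1,1):
    k=top&(s*j[:,1]>45); print("end",s,np.median(w[k,2]).round(1),np.percentile(j[k,0],[2,98]).round(1))
crop(c,(230,190,370,310),5,"pics/s22.png")
cv2.imwrite("pics/t22.png",r.camera("top")["image"][:,:,::-1])
o=r.get_obs();print(o["clock"],J(o["ee_pos"][:2]).round(2),o["contact_force"].round(1))
```

```text
((18.7, -0.3), (62.6, 119.5), 0.3) y ends [-59.66874991  58.70366872]
end -1 100.8 [11.1 48.2]
end 1 100.8 [12.4 47.3]
18.65 [-1.32 -1.79] [-15.4  -1.    8.7]
```

View pics/s22.png

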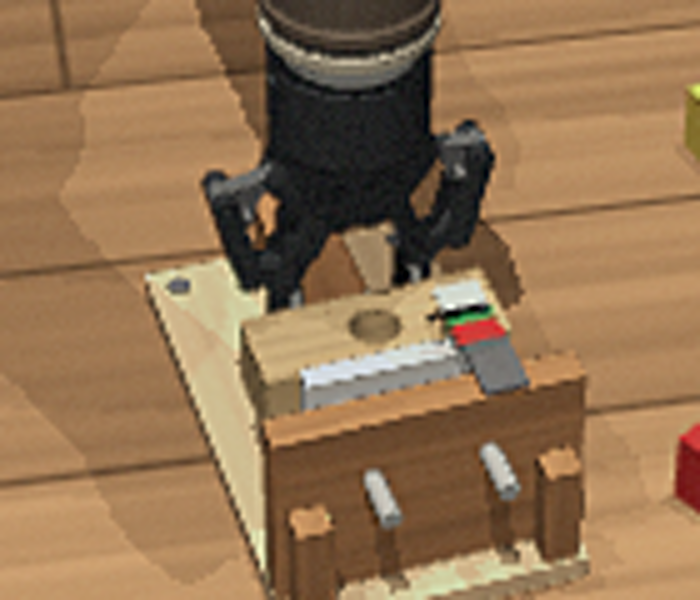

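View pics/t22.png

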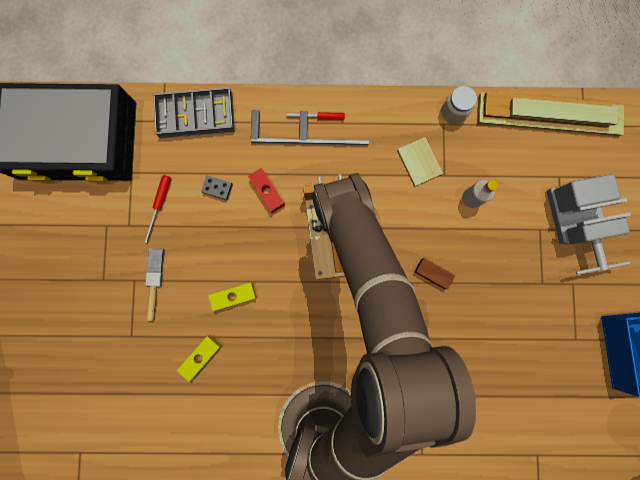

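```bash
python3 -c "
from h import *
print(r.job_done()); o=r.get_obs(); print(o['clock'],J(o['ee_pos'][:2]),o['contact_force'])"
```

```text
the job is handed in; nothing more can be done
None
the job is handed in; nothing more can be done
```

The pine block is on the rail, hole up, and pressed square against the stop plate. I handed the job in at about 18.7 s with the arm still pushing. The block was picked up, laid across the rail, released, and then pushed from behind with both fingertips.

**Last checks:**
- **Needle:** it stood in the green in the picture. The block's rear edge puts the plate about 11.5 mm in (about 11.5 N). The needle reading itself was rougher, about 12.5 to 14.5 mm. Both are clear of the hard end at 24 mm.
- **Position:** the block's rear edge sat 11 to 12 mm along the jig at both ends, so it is square to within about 1 mm. It is level and centred on the rail to within about 1 mm.
- **Bystanders:** the top view shows the look-alikes and bench items where they were.

**What disagreed or went wrong:**
- **Fingertip position:** the fingertips were about 35 mm farther back than the stated tool frame, so my first closing shut above the block with almost no force. I lowered the gripper using the images and then gripped it.
- **Wrist force:** along the push it read 15 to 17 N, above the roughly 12 N at the plate. I put the difference down to friction, because the fingertips also press the block down with about 9 N.

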